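# Refit the weight tray and pin it

### The arm

A 7-joint arm with a two-finger parallel gripper is mounted at the origin on the work surface. World frame = base frame: x ahead of the robot, y to its left, z up, the work surface at z = 0. Lengths are in m, angles in rad, forces in N, time in s.
With the tool pointing down it reaches from about 0.4 to 0.9 m from the base axis. Payload 5.5 kg.
Tool frame: the origin (TCP) lies between the finger pads; the fingertips stand 17 mm ahead of it and the grasp point (between the pads) lies 2 mm behind it (env.nose_length is the distance from the TCP to the fingertips, in m); z points along the fingers, x is the direction in which the jaws open and shut, and the axes are right-handed (so a half turn about z gives the same grasp; the last joint's range is limited). The gripper opens to 85 mm and grips with 20 to 120 N. Pads are 22 mm wide; open, the fingers measure 114 mm over their backs; the gripper's body (76 mm by 85 mm) begins 54 mm behind the grasp point. The pads swing forward as they close: fully open they stand 13 mm farther back than shut.
Start: joints at [1.452, 0.501, -0.427, 1.55, 0.221, 1.138, -0.21], TCP at [0.242, -0.603, 0.248] pointing down, gripper open.
Joint ranges: [-2.88, 2.88], [-0.31, 2.03], [-1.54, 1.56], [0.2, 2.42], [-1.41, 4.55], [0.19, 2.02], [-2.57, 2.57]. Speed limits (rad/s): [2.57, 2.57, 3.14, 3.14, 3.14, 3.14, 3.14].

### API

Orientations are given as a unit quaternion [x, y, z, w].
In Python, from plant import env gives the robot as it stands.
- The arm moves only by the tool jog_arm, never from a script. Its arguments are lists of equal length, an entry for each row: "hand": the opening, from -1 (shut) to 1 (fully open), so that 0 is half open; "linear": the shift along the tool's x, y, z in mm, a list of three; "twist": the turn about the tool's z in rad. In form: {"hand": [hand, ...], "linear": [[tx, ty, tz], ...], "twist": [twist, ...]}. A call has exactly 5 rows; each row shifts and turns the commanded pose from where the row before left it, along the tool's axes as they then stand; what a row does not reach is not made up. A row lasts 1/8 s, in which the tool goes at most 62.5 mm and 10.7 degrees, less where a joint would pass 70% of its speed; a pose out of reach is approached as far as the arm can. A call is refused whole if a number of a shift passes 62.5 or a number of a turn 0.188, either way. A call with a gripper value outside its range is refused whole. The fingers move at their own pace and stop on an object; "squeeze" is the grip in N (left out, the last holds). Time passes only in rows, so rows that do not move let the fingers close, or fill a call up. It gives the time, the measured TCP pose, the force and the opening at its end, in the units of the state.
- env.get_state(): the state, without advancing time (a new reading comes with each control period).
- env.grab_frame(name): name is "side" or "top" or "wrist"; returns a dict with "color" (420x560x3 uint8, red, green, blue), "z_map" (420x560 float32, m along the optical axis (not along the pixel's ray), 0 where there is no reading), "K" (3x3 intrinsics, pixels), "view" (4x4, takes a point from world to camera coordinates); the wrist camera has in their place "hand_eye" (4x4, takes a point from camera to tool coordinates, whose origin is the TCP and whose axes are the tool frame's). Camera axes: x right, y down, z forward; pixel columns grow to the right and rows downward; lengths in m; the calibration is good to about 2 mm. A picture is of the moment at which its call begins: read the wrist's pose just before it.
- env.finish_job(): hands the job in, once; it reports no verdict.
The state is a dict: "time_s": time; "qpos": joint angles; "joint_vel": joint speeds; "tau": joint torques, N m; "tcp_pos": TCP position; "tcp_rot": TCP orientation; "ft_force": force on the tool from outside, world axes, zero at the start; "wrist_torque": the same for the moment, N m; "grip_width": opening from 0.0 (shut) to 1.0 (fully open).
Only numpy, scipy, OpenCV 4.12 (cv2) and the standard library are available. Lean on these libraries where they do the work, as an engineer would, in place of code of your own. Each camera call takes 0.05 s, during which the arm holds its last target.

### The job

Refit the balancer's weight tray: lay every loose grey insert lying on the bench into the tray, each turned so that it drops flush into its own place in the interlocking pattern (some places may stay empty). Once they are all in, take the mallet and knock the four spring pins at the corners of the tray fully down with it, never with the gripper itself, then stand the mallet back upright on its pad. Do not knock over or shove aside the other things on the bench.

Things in the scene. Friction and masses are not known exactly. Their poses are not given: they have to be found in the camera images.
- insert_tee: T-shaped insert: bar x -37 to 37, y -11 to 11, with a stem x -11 to 11 reaching y 37; tab 14 wide on the -x edge at y 0, reaching x -47. Grey plate 12 thick, 0.12 kg; grip rib on top 14 (x) by 20 (y), rising to z 40. Origin under the rib, on the underside; z up. Home, its axes match its place's. Sizes in mm. May be absent.
- insert_big: Largest insert, C-like with a toe; rows 22 wide: x=26 from y -37 to 11, x=0 from y -11 to 11, x=-26 from y -37 to 37, joined; tab 14 wide on the +x edge at y -13, reaching x 47. Grey plate 12 thick, 0.12 kg; grip rib on top 14 (x) by 20 (y), rising to z 40. Origin under the rib, on the underside; z up. Home, its axes match its place's. Sizes in mm. May be absent.
- insert_ess: S-shaped insert of 4 cells; rows 22 wide: x=26 from y -24 to -2, x=0 from y -24 to 24, x=-26 from y 2 to 24, joined; tab 14 wide on the +x edge at y -13, reaching x 47. Grey plate 12 thick, 0.12 kg; grip rib on top 14 (x) by 20 (y), rising to z 40. Origin under the rib, on the underside; z up. Home, its axes match its place's. Sizes in mm. May be absent.
- insert_zed: Z-shaped insert of 5 cells; rows 22 wide: x=26 from y -37 to 11, x=0 from y -11 to 11, x=-26 from y -11 to 37, joined; tab 14 wide on the -x edge at y 13, reaching x -47. Grey plate 12 thick, 0.12 kg; grip rib on top 14 (x) by 20 (y), rising to z 40. Origin under the rib, on the underside; z up. Home, its axes match its place's. Sizes in mm. May be absent.
- insert_pee: P-shaped insert: block x -11 to 37, y -24 to 24, with a leg y 2 to 24 reaching x -37; tab 14 wide on the -x edge at y 13, reaching x -47. Grey plate 12 thick, 0.12 kg; grip rib on top 14 (x) by 20 (y), rising to z 40. Origin under the rib, on the underside; z up. Home, its axes match its place's. Sizes in mm. May be absent.
- place_tee (a point): Where the origin of the T-shaped insert lies when home, on the tray floor, 6 above the bench, at y -91 on the tray's long axis; axes as that insert's when home. Home, the insert's top is flush with the rim, with 2 mm of play on each side.
- place_big (a point): Where the origin of the large C-like insert lies when home, on the tray floor, 6 above the bench, at y -39 on the tray's long axis; axes as that insert's when home. Home, the insert's top is flush with the rim, with 2 mm of play on each side.
- place_ess (a point): Where the origin of the S-shaped insert lies when home, on the tray floor, 6 above the bench, at y 0 on the tray's long axis; axes as that insert's when home. Home, the insert's top is flush with the rim, with 2 mm of play on each side.
- place_zed (a point): Where the origin of the Z-shaped insert lies when home, on the tray floor, 6 above the bench, at y 39 on the tray's long axis; axes as that insert's when home. Home, the insert's top is flush with the rim, with 2 mm of play on each side.
- place_pee (a point): Where the origin of the P-shaped insert lies when home, on the tray floor, 6 above the bench, at y 78 on the tray's long axis; axes as that insert's when home. Home, the insert's top is flush with the rim, with 2 mm of play on each side.
- tray: (Sizes in mm.) Black tray with a white floor, fixed to the bench: 122 (x) by 284 (y), floor 6 high, rim 18 high; recess 78 by 208 without partitions, filled by the five interlocking inserts, with notches 18 wide, 12 deep in its long sides for their tabs. Origin: centre of its underside. At each corner (x +-45, y +-126) a steel spring pin in a round collar (28 across, top 30 above the bench).
- pin_near_left (a joint): How far the spring pin at the tray's -x +y corner has been driven down, m: 0 (fully up) to 0.012 (home, head resting on the collar). It takes about 9 N to move and stays where it is left. It starts at 0 to 0.003.
- pin_near_left_top (a point): Centre of the flat head (18 mm across, 4 thick) of the pin at the tray's -x +y corner, on its upper face: about 46 mm above the bench when fully up, 34 when home.
- pin_near_right (a joint): How far the spring pin at the tray's -x -y corner has been driven down, m: 0 (fully up) to 0.012 (home, head resting on the collar). It takes about 9 N to move and stays where it is left. It starts at 0 to 0.003.
- pin_near_right_top (a point): Centre of the flat head (18 mm across, 4 thick) of the pin at the tray's -x -y corner, on its upper face: about 46 mm above the bench when fully up, 34 when home.
- pin_far_left (a joint): How far the spring pin at the tray's +x +y corner has been driven down, m: 0 (fully up) to 0.012 (home, head resting on the collar). It takes about 9 N to move and stays where it is left. It starts at 0 to 0.003.
- pin_far_left_top (a point): Centre of the flat head (18 mm across, 4 thick) of the pin at the tray's +x +y corner, on its upper face: about 46 mm above the bench when fully up, 34 when home.
- pin_far_right (a joint): How far the spring pin at the tray's +x -y corner has been driven down, m: 0 (fully up) to 0.012 (home, head resting on the collar). It takes about 9 N to move and stays where it is left. It starts at 0 to 0.003.
- pin_far_right_top (a point): Centre of the flat head (18 mm across, 4 thick) of the pin at the tray's +x -y corner, on its upper face: about 46 mm above the bench when fully up, 34 when home.
- mallet: Rubber mallet, 0.3 kg, standing on its head: black upright cylinder 44 across, 72 tall; level wooden handle 18 wide, 22 tall, centreline at z 36, along +x from x 22 to x 145. Centre of mass about 8 from the head's axis. Origin: centre of the lower (striking) face; z up. It stands on its pad at the start.
- mallet_pad: Thin round black pad fixed to the bench, 72 across, 4 high, the mallet's stand. Origin: centre of its underside.
- spray_can: Bystander: spray can, 52 across, 160 tall. Origin under its centre.
- socket: Bystander: dark steel impact socket, 36 across, 45 tall. Origin under its centre.
- cone: Bystander: steel centring cone, 90 across, 60 tall. Origin under its centre.
Mind the look-alikes: they are no part of the job. What is shaped like the insert_ess but green is not meant. What is shaped like the insert_zed but purple is not meant.

How it is judged:
By the outcome, as a careful person would: the job done as asked, in the order asked, and still so for the second after the job is handed in, with the robot touching nothing.
Of insert_tee, insert_big, insert_ess, insert_zed, insert_pee only 3 to 5 are there at a start; the rules pass over those that are not, and their reading is None.
At some moment in a run one of insert_tee, insert_big, insert_ess, insert_zed, insert_pee may be knocked a few centimetres aside while the robot is not near it.
It also fails if it takes over 210 s, if anything falls off the work surface, if the arm or the gripper's body presses on something with over 40 N, if the wrist force passes 120 N, or if a joint passes its speed limit or range.

## Working session

There is one attempt and no reset: what is moved stays moved. The work goes in short steps, Python scripts to look and compute and a tool call to move; the robot and the scene stay as the last step left them, time stands still between calls to the robot, and variables do not carry over. Pictures are saved under pics/ and viewed, and the job is handed in when it is done.

Besides the shell and the picture viewer there is one more tool, called after "Emit:" by a JSON object that holds its "op" and its "data", one argument or row to a line. jog_arm: Moves the arm, as the interface text tells. Its arguments: {"type":"object","properties":{"hand":{"type":"array"},"linear":{"type":"array"},"twist":{"type":"array"},"squeeze":{"type":"number"}},"required":["hand","linear","twist"]}

```bash
ls; mkdir -p pics; cat > h.py <<'E'
import numpy as np, cv2
from plant import env
from scipy.spatial.transform import Rotation as R
def save(n,f,crop=None,s=1):
    c=f["color"]
    if crop: c=c[crop[1]:crop[3],crop[0]:crop[2]]
    c=cv2.resize(c,None,fx=s,fy=s,interpolation=cv2.INTER_CUBIC)
    cv2.imwrite(f"pics/{n}.png",c[:,:,::-1])
def world(f,st=None):
    z=f["z_map"];K=f["K"];h,w=z.shape
    u,v=np.meshgrid(np.arange(w),np.arange(h))
    P=np.stack([(u-K[0,2])/K[0,0]*z,(v-K[1,2])/K[1,1]*z,z],-1)
    if "view" in f: M=np.linalg.inv(f["view"])
    else:
        T=np.eye(4);T[:3,:3]=R.from_quat(st["tcp_rot"]).as_matrix();T[:3,3]=st["tcp_pos"];M=T@f["hand_eye"]
    return P@M[:3,:3].T+M[:3,3]
E
python3 - <<'E'
from h import *
s=env.get_state();print(s)
for n in ["top","side","wrist"]:
    f=env.grab_frame(n);save(n+"0",f,s=1.4);np.savez(f"pics/{n}0.npz",**f)
    print(n,f["K"].tolist(),np.round(f.get("view",f.get("hand_eye")),3).tolist())
E
```

```text
pics
{'time_s': 0.0, 'qpos': array([ 1.45218463,  0.50188211, -0.4267911 ,  1.55144551,  0.22081662,
        1.1382499 , -0.21030094]), 'joint_vel': array([-0.00060737,  0.0001646 , -0.00062369,  0.00244229,  0.00091829,
        0.00093602,  0.00018119]), 'tau': array([ 1.34889910e-04, -5.69517338e+01, -5.81557274e+00, -2.80945534e+01,
        1.07456182e-02,  1.20884026e-02, -2.18195748e-05]), 'tcp_pos': array([ 0.24190871, -0.60261385,  0.24723966]), 'tcp_rot': array([ 8.28449346e-01, -5.60063170e-01, -7.76913264e-04, -5.68204528e-04]), 'ft_force': array([0.34201365, 0.07129615, 0.80555266]), 'wrist_torque': array([0.00052553, 0.00991438, 0.0012832 ]), 'grip_width': 0.9972264602779627}
top [[388.4103711017132, 0.0, 279.03080380510335], [0.0, 388.4103711017132, 206.07286258854018], [0.0, 0.0, 1.0]] [[0.008, -1.0, 0.015, 0.076], [-0.999, -0.009, -0.032, 0.483], [0.032, -0.015, -0.999, 1.046], [0.0, 0.0, 0.0, 1.0]]
side [[470.97112829318337, 0.0, 282.7364166201218], [0.0, 470.97112829318337, 207.44615349506049], [0.0, 0.0, 1.0]] [[0.974, -0.225, 0.017, -0.485], [-0.154, -0.72, -0.677, 0.176], [0.164, 0.657, -0.736, 0.997], [0.0, 0.0, 0.0, 1.0]]
wrist [[301.06136755628705, 0.0, 281.1934549199639], [0.0, 301.06136755628705, 207.4543850597653], [0.0, 0.0, 1.0]] [[1.0, -0.0, 0.0, -0.0], [0.0, 0.963, 0.269, -0.069], [-0.0, -0.269, 0.963, -0.125], [0.0, 0.0, 0.0, 1.0]]
```

View pics/top0.png

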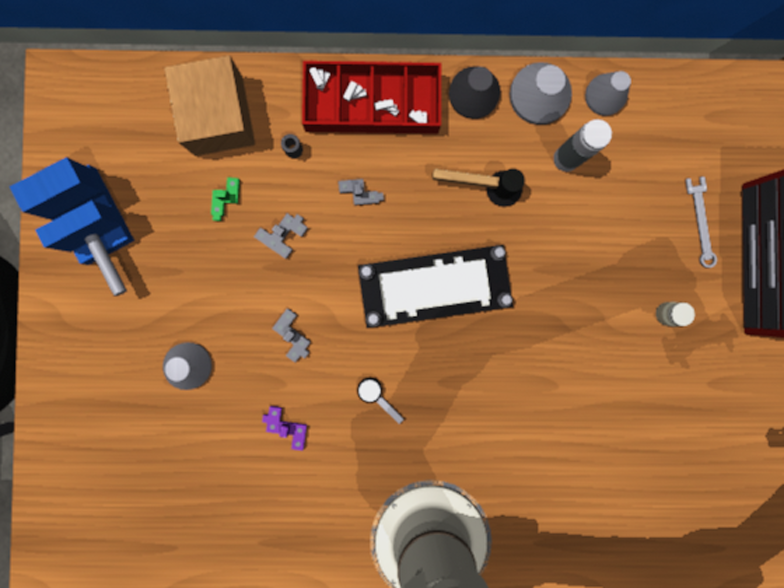

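View pics/side0.png

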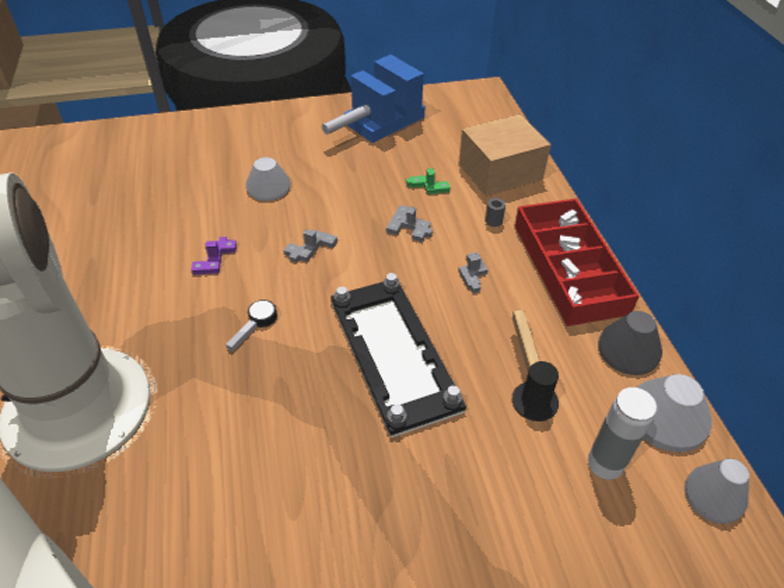

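The top view (800-wide, 1.4×) shows three grey inserts at about (360,192), (282,236) and (292,335). The look-alikes are green at (226,199) and purple at (287,427). The tray is at (436,287) and the mallet head at (510,185).

```bash
python3 - <<'E'
from h import *
f=dict(np.load("pics/top0.npz"));save("c1",f,(170,115,290,265),4)
W=world(f)
for n,(u,v) in dict(A=(257,137),B=(201,168),C=(208,239),tray=(311,204),head=(364,132),can=(425,96)).items(): print(n,np.round(W[v,u],3))
f=dict(np.load("pics/top0.npz"));save("c2",f,(245,110,385,240),5)
E
```

```text
A [0.662 0.141 0.043]
B [0.58  0.287 0.039]
C [0.394 0.266 0.043]
tray [ 0.489 -0.006  0.006]
head [ 0.671 -0.134  0.077]
can [ 0.739 -0.258  0.162]
```

View pics/c1.png

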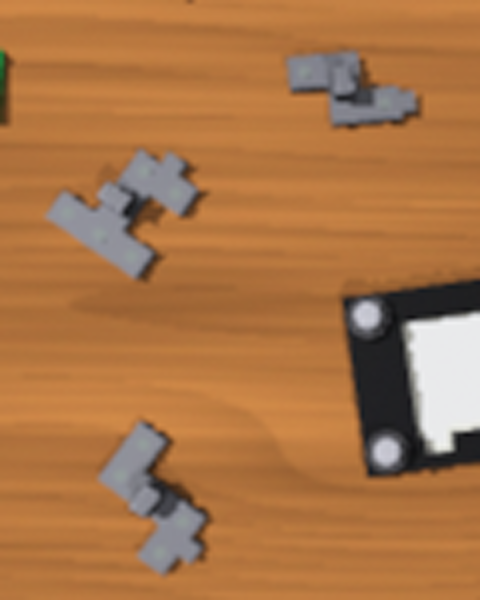

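View pics/c2.png

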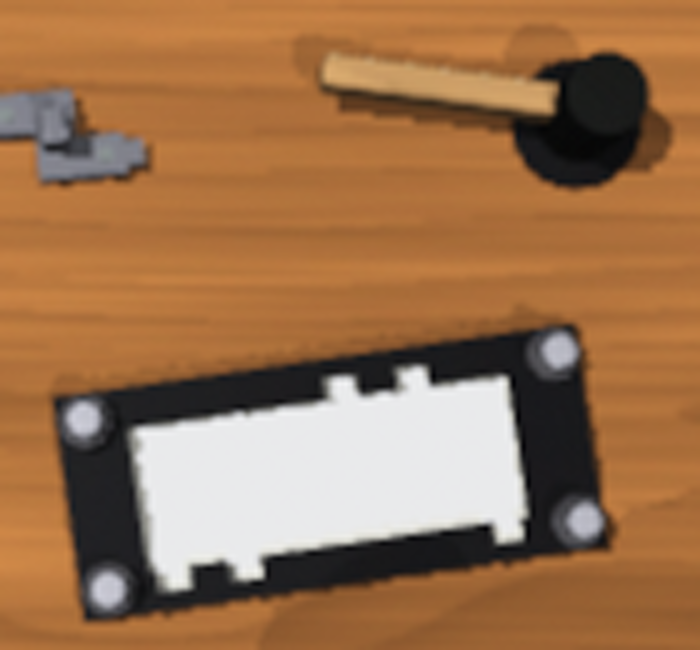

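```bash
cat >> h.py <<'E'
from scipy.optimize import minimize
from scipy.ndimage import map_coordinates
def rect(a,b,c,d): return (a,c,b,d) # x0,x1,y0,y1 -> x0,y0,x1,y1
SH={'big':[(15,-37,37,11),(-15,-11,15,11),(-37,-37,-15,37),(37,-20,47,-6)],
'ess':[(15,-24,37,-2),(-11,-24,11,24),(-37,2,-15,24),(-15,2,-11,24),(11,-24,15,-2),(37,-20,47,-6)],
'zed':[(15,-37,37,11),(-15,-11,15,11),(-37,-11,-15,37),(-47,6,-37,20)],
'rec':[(-39,-104,39,104)]+[(39,y-9,51,y+9) for y in(-52,-13)]+[(-51,y-9,-39,y+9) for y in(-91,52,91)]}
RES=0.5;N=800
def sdf(n):
    m=np.zeros((N,N),np.uint8)
    for a,b,c,d in SH[n]:
        m[int(N/2+b/RES):int(N/2+d/RES),int(N/2+a/RES):int(N/2+c/RES)]=1
    i=cv2.distanceTransform(m,cv2.DIST_L2,5);o=cv2.distanceTransform(1-m,cv2.DIST_L2,5)
    return (i-o)*RES   # + inside, mm
def fit(n,on,off,p0,clip=12,verbose=True):
    """on/off: Nx2 world m; p0=(x,y,yaw). best pose"""
    S=sdf(n)
    def ev(P,p):
        c,s=np.cos(p[2]),np.sin(p[2]);d=(P-p[:2])*1000
        x=c*d[:,0]+s*d[:,1];y=-s*d[:,0]+c*d[:,1]
        return map_coordinates(S,[y/RES+N/2-.5,x/RES+N/2-.5],order=1,mode='nearest')
    def cost(q):
        p=np.array([q[0]/1000,q[1]/1000,q[2]/50])
        a=np.clip(-ev(on,p),0,clip);b=np.clip(ev(off,p),0,clip) if len(off) else np.zeros(1)
        return ((a**2).sum()+(b**2).sum())/len(on)
    best=None
    for dy in (-.3,-.15,0,.15,.3):
        r=minimize(cost,[p0[0]*1000,p0[1]*1000,(p0[2]+dy)*50],method='Nelder-Mead',options=dict(initial_simplex=None,xatol=.02,fatol=1e-5,maxiter=800))
        if best is None or r.fun<best.fun: best=r
    q=best.x;p=np.array([q[0]/1000,q[1]/1000,q[2]/50])
    if verbose: print(n,np.round(p[:2],4),'yaw deg',round(np.degrees(p[2]),2),'cost',round(best.fun,4),'n',len(on),len(off))
    return p
def toolpose(s=None):
    s=s or env.get_state()
    M=R.from_quat(s["tcp_rot"]).as_matrix()
    return np.array(s["tcp_pos"]),np.arctan2(M[1,0],M[0,0]),M
def plan(x,y,z,yaw,start=None,n=5,maxmm=60):
    """print rows from pose to target; yaw target rad of tool x"""
    p,t,M=toolpose() if start is None else (np.array(start[:3]),start[3],None)
    d=np.array([x,y,z])-p;dt=(yaw-t+np.pi)%(2*np.pi)-np.pi
    tw=-dt
    k=max(n,int(np.ceil(max(np.abs(d).max()*1000/maxmm/1.0,abs(tw)/.18))))
    k=int(np.ceil(k/5)*5)
    print('from',np.round(p,4),round(np.degrees(t),2),'d mm',np.round(d*1000,1),'twist',round(tw,3),'rows',k)
    cur=p.copy();ct=t;L=[];T=[]
    for i in range(1,k+1):
        goal=p+d*i/k; e=(goal-cur)*1000
        X=np.array([np.cos(ct),np.sin(ct)]);Y=np.array([np.sin(ct),-np.cos(ct)])
        l=[round(float(e[:2]@X)),round(float(e[:2]@Y)),round(float(-e[2]))]
        if i==k: l=[round(float(e[:2]@X),1),round(float(e[:2]@Y),1),round(float(-e[2]),1)]
        cur[:2]+=(l[0]*X+l[1]*Y)/1000;cur[2]-=l[2]/1000
        w=round(t-tw*i/k-ct,2 if i<k else 3);w=-w;ct-=w
        L.append(l);T.append(round(w,3))
    for i in range(0,k,5): print(' "linear":',L[i:i+5],' "twist":',T[i:i+5])
E
python3 - <<'E'
from h import *
f=dict(np.load("pics/top0.npz"));W=world(f);Z=W[...,2]
b=(Z<.01)&(Z>-.01);print('bench z std',Z[100:300,180:400][b[100:300,180:400]].mean(),Z[230:260,100:140].std())
def near(c,r): return np.hypot(W[...,0]-c[0],W[...,1]-c[1])<r
for n,c,y in (('ess',(.662,.141),-1.66),('big',(.58,.287),.9),('zed',(.394,.266),0)):
    m=near(c,.08); on=m&(Z>.007)&(Z<.018);off=m&(Z<.004);rib=m&(Z>.036)
    print(n,'rib',np.round(W[rib].mean(0),4),rib.sum())
    best=[]
    for yy in np.arange(-3,3.2,.78):
        import io,contextlib
        p=fit(n,W[on][:,:2],W[off][:,:2],(c[0],c[1],yy))
m=near((.489,-.006),.11)&(Z<.011)
E
```

```text
bench z std 0.0020777757681604363 0.05558008799893234
ess rib [0.6688 0.1441 0.0417] 42
ess [0.6691 0.1443] yaw deg -85.14 cost 4.6744 n 287 2063
ess [0.6691 0.1443] yaw deg -85.14 cost 4.6744 n 287 2063
ess [0.6691 0.1443] yaw deg -85.13 cost 4.6744 n 287 2063
ess [0.6691 0.1443] yaw deg -85.13 cost 4.6744 n 287 2063
ess [0.6691 0.1443] yaw deg -85.14 cost 4.6744 n 287 2063
ess [0.669  0.1405] yaw deg 97.93 cost 6.057 n 287 2063
ess [0.669  0.1405] yaw deg 97.93 cost 6.057 n 287 2063
ess [0.669  0.1405] yaw deg 97.94 cost 6.057 n 287 2063
big rib [0.5884 0.2928 0.0414] 42
big [0.587  0.2878] yaw deg -206.21 cost 18.5689 n 451 1859
big [0.5889 0.2934] yaw deg -34.21 cost 0.9767 n 451 1859
big [0.5889 0.2934] yaw deg -34.22 cost 0.9767 n 451 1859
big [0.5889 0.2934] yaw deg -34.23 cost 0.9767 n 451 1859
big [0.5889 0.2934] yaw deg -34.22 cost 0.9767 n 451 1859
big [0.5793 0.3072] yaw deg 83.7 cost 38.4952 n 451 1859
big [0.587  0.2878] yaw deg 153.8 cost 18.5689 n 451 1859
big [0.587  0.2878] yaw deg 153.79 cost 18.5689 n 451 1859
zed rib [0.3907 0.2701 0.0418] 44
zed [0.3876 0.2695] yaw deg -125.92 cost 6.4132 n 389 1938
zed [0.3876 0.2695] yaw deg -125.92 cost 6.4132 n 389 1938
zed [0.3876 0.2695] yaw deg -125.92 cost 6.4132 n 389 1938
zed [0.3893 0.2715] yaw deg 53.68 cost 5.0965 n 389 1938
zed [0.3893 0.2715] yaw deg 53.69 cost 5.0965 n 389 1938
zed [0.3893 0.2715] yaw deg 53.68 cost 5.0965 n 389 1938
zed [0.3893 0.2715] yaw deg 53.69 cost 5.0965 n 389 1938
zed [0.3893 0.2715] yaw deg 53.68 cost 5.0965 n 389 1938
```

```bash
python3 - <<'E'
from h import *
f=dict(np.load("pics/top0.npz"));W=world(f);Z=W[...,2];col=f["color"].astype(int)
white=(col.min(-1)>180)
tr=np.hypot(W[...,0]-.489,W[...,1]+.006)<.17
on=tr&white&(Z<.012);off=tr&(Z>.012)&(Z<.03)
p=fit('rec',W[on][:,:2],W[off][:,:2],(.489,-.006,.136))
plan(p[0],p[1],.28,p[2]-np.pi/2*0)
plan(p[0],p[1],.28,p[2]+np.pi)
E
```

```text
rec [ 0.4866 -0.0052] yaw deg 9.29 cost 1.6952 n 2172 2163
from [ 0.242  -0.6027  0.2475] -68.12 d mm [244.6 597.5  32.5] twist -1.351 rows 10
 "linear": [[-46, -45, -3], [-40, -51, -4], [-33, -56, -3], [-24, -59, -3], [-17, -63, -3]]  "twist": [np.float64(-0.14), np.float64(-0.13), np.float64(-0.14), np.float64(-0.13), np.float64(-0.14)]
 "linear": [[-8, -64, -4], [1, -64, -3], [10, -64, -3], [18, -62, -3], [25.9, -59.3, -3.5]]  "twist": [np.float64(-0.13), np.float64(-0.14), np.float64(-0.13), np.float64(-0.14), np.float64(-0.131)]
from [ 0.242  -0.6027  0.2475] -68.12 d mm [244.6 597.5  32.5] twist 1.79 rows 10
 "linear": [[-46, -45, -3], [-54, -36, -4], [-59, -26, -3], [-63, -14, -3], [-64, -4, -3]]  "twist": [np.float64(0.18), np.float64(0.18), np.float64(0.18), np.float64(0.18), np.float64(0.18)]
 "linear": [[-64, 9, -4], [-62, 19, -3], [-57, 30, -3], [-51, 39, -3], [-43.5, 48.5, -3.5]]  "twist": [np.float64(0.17), np.float64(0.18), np.float64(0.18), np.float64(0.18), np.float64(0.18)]
```

```bash
sed -i 's/np.abs(d).max()\*1000\/maxmm\/1.0/np.linalg.norm(d)*1000\/maxmm/; s/maxmm=60/maxmm=48/; s/T.append(round(w,3))/T.append(round(float(w),3))/' h.py; python3 - <<'E'
from h import *
plan(.4866,-.0052,.28,.16)
E
```

```text
from [ 0.242  -0.6027  0.2475] -68.12 d mm [244.6 597.5  32.5] twist -1.349 rows 15
 "linear": [[-31, -30, -2], [-28, -33, -2], [-25, -35, -3], [-22, -37, -2], [-18, -39, -2]]  "twist": [-0.09, -0.09, -0.09, -0.09, -0.09]
 "linear": [[-15, -40, -2], [-11, -42, -2], [-7, -42, -2], [-4, -43, -3], [1, -43, -2]]  "twist": [-0.09, -0.09, -0.09, -0.09, -0.09]
 "linear": [[4, -43, -2], [8, -42, -2], [12, -42, -2], [15, -40, -2], [19.5, -38.3, -2.5]]  "twist": [-0.09, -0.09, -0.09, -0.09, -0.089]
```

Emit:
{"op": "jog_arm", "data": {
  "hand": [1,1,1,1,1],
  "linear": [
    [-31,-30,-2],
    [-28,-33,-2],
    [-25,-35,-3],
    [-22,-37,-2],
    [-18,-39,-2]
  ],
  "twist": [-0.09,-0.09,-0.09,-0.09,-0.09]
}}

```text
time_s: 0.78
tcp_pos: [0.3244, -0.4025, 0.2592]
tcp_rot: [0.933, -0.36, -0.0, -0.0]
ft_force: [0.7, -0.4, 0.3]
grip_width: 1.003
```

Emit:
{"op": "jog_arm", "data": {
  "hand": [1,1,1,1,1],
  "linear": [
    [-15,-40,-2],
    [-11,-42,-2],
    [-7,-42,-2],
    [-4,-43,-3],
    [1,-43,-2]
  ],
  "twist": [-0.09,-0.09,-0.09,-0.09,-0.09]
}}

```text
time_s: 1.4
tcp_pos: [0.4058, -0.2038, 0.2704]
tcp_rot: [0.99, -0.143, 0.0, 0.0]
ft_force: [1.0, -0.5, 0.0]
grip_width: 1.002
```

Emit:
{"op": "jog_arm", "data": {
  "hand": [1,1,1,1,1],
  "linear": [
    [4,-43,-2],
    [8,-42,-2],
    [12,-42,-2],
    [15,-40,-2],
    [19.5,-38.3,-2.5]
  ],
  "twist": [-0.09,-0.09,-0.09,-0.09,-0.089]
}}

```text
time_s: 2.02
tcp_pos: [0.487, -0.0046, 0.2808]
tcp_rot: [0.997, 0.081, -0.0, 0.0]
ft_force: [0.3, 0.6, 0.2]
grip_width: 0.997
```

```bash
cat >> h.py <<'E'
def look(n):
    s=env.get_state();f=env.grab_frame("wrist");np.savez(f"pics/{n}.npz",**f,tcp_pos=s["tcp_pos"],tcp_rot=s["tcp_rot"]);save(n,f,s=1.4)
    return s,f,world(f,s)
def fittray(f,W,p0=(.4866,-.0052,.15)):
    Z=W[...,2];col=f["color"].astype(int)
    tr=np.hypot(W[...,0]-p0[0],W[...,1]-p0[1])<.17
    on=tr&(col.min(-1)>150)&(Z<.012)&(Z>-.01);off=tr&(Z>.013)&(Z<.025)&(col.max(-1)<90)
    print('floor z',np.median(Z[on]),'rim z',np.median(Z[off]))
    return fit('rec',W[on][:,:2],W[off][:,:2],p0)
E
python3 - <<'E'
from h import *
s,f,W=look("w1");print(s["time_s"],toolpose(s)[:2],s["qpos"],s["ft_force"])
fittray(f,W)
E
```

```text
2.025 (array([ 0.48702727, -0.00460121,  0.2808419 ]), np.float64(0.16257691236823535)) [ 0.83394483  0.26926993 -1.01596121  1.89809061  0.25553609  1.11246514
 -0.11797683] [0.33588357 0.58274063 0.19744761]
floor z 0.005495265040285691 rim z 0.01747696243902136
rec [ 0.4914 -0.0035] yaw deg 8.66 cost 0.0016 n 9274 8309
```

View pics/w1.png

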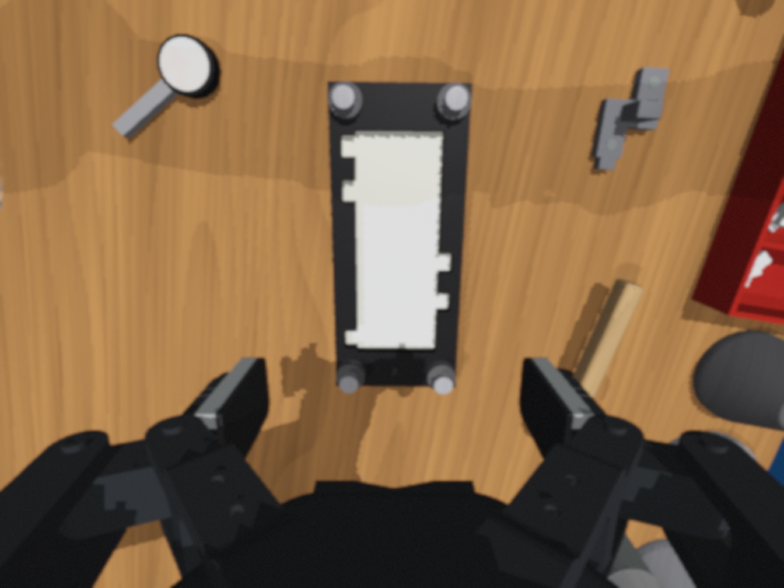

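The wrist view shows the tray clearly, fitting at a cost of 0.0016, with ess at pixel (630,115) in the picture. I'll go to ess next.

```bash
cat >> h.py <<'E'
def fitins(n,f,W,p0,r=.075):
    Z=W[...,2];m=np.hypot(W[...,0]-p0[0],W[...,1]-p0[1])<r
    col=f["color"].astype(int);grey=(col.max(-1)-col.min(-1))<30
    on=m&(Z>.006)&(Z<.018)&grey;off=m&(Z<.005)&~grey;rib=m&(Z>.035)&(Z<.046)&grey
    if rib.any(): print('rib',np.round(W[rib].mean(0),4),'minarea',cv2.minAreaRect((W[rib][:,:2]*1000).astype(np.float32)))
    return fit(n,W[on][:,:2],W[off][:,:2],p0)
E
python3 - <<'E'
from h import *
f=dict(np.load("pics/w1.npz"));W=world(f,f)
p=fitins('ess',f,W,(.669,.144,-1.48))
plan(p[0],p[1],.17,p[2])
E
```

```text
rib [0.6716 0.1452 0.0393] minarea ((672.3995361328125, 145.4468231201172), (19.411855697631836, 13.98404598236084), 4.793914318084717)
ess [0.673  0.1456] yaw deg -84.37 cost 0.0193 n 1444 10004
from [0.4889 0.0019 0.2819] 9.87 d mm [ 184.1  143.7 -111.9] twist 1.645 rows 10
 "linear": [[21, -11, 11], [18, -14, 11], [16, -17, 12], [13, -20, 11], [10, -21, 11]]  "twist": [0.16, 0.17, 0.16, 0.17, 0.16]
 "linear": [[6, -22, 11], [2, -24, 11], [-2, -23, 12], [-5, -23, 11], [-9.4, -21.1, 10.9]]  "twist": [0.17, 0.16, 0.17, 0.16, 0.165]
```

Emit:
{"op": "jog_arm", "data": {
  "hand": [1,1,1,1,1],
  "linear": [
    [21,-11,11],
    [18,-14,11],
    [16,-17,12],
    [13,-20,11],
    [10,-21,11]
  ],
  "twist": [0.16,0.17,0.16,0.17,0.16]
}}

```text
time_s: 2.7
tcp_pos: [0.5804, 0.0651, 0.224]
tcp_rot: [0.945, -0.327, -0.0, 0.0]
ft_force: [0.2, 0.2, 0.0]
grip_width: 1.002
```

Emit:
{"op": "jog_arm", "data": {
  "hand": [1,1,1,1,1],
  "linear": [
    [6,-22,11],
    [2,-24,11],
    [-2,-23,12],
    [-5,-23,11],
    [-9.4,-21.1,10.9]
  ],
  "twist": [0.17,0.16,0.17,0.16,0.165]
}}

```text
time_s: 3.32
tcp_pos: [0.6731, 0.1357, 0.168]
tcp_rot: [0.735, -0.678, -0.0, 0.0]
ft_force: [0.4, -1.0, -0.1]
grip_width: 1.001
```

Emit:
{"op": "jog_arm", "data": {
  "hand": [0.5,0.5,0.5,0.5,0.5],
  "linear": [
    [0,0,0],
    [0,0,0],
    [0,0,0],
    [0,0,0],
    [0,0,0]
  ],
  "twist": [0,0,0,0,0]
}}

```text
time_s: 3.95
tcp_pos: [0.6728, 0.1352, 0.1693]
tcp_rot: [0.737, -0.676, 0.0, -0.0]
ft_force: [0.4, -0.0, 0.0]
grip_width: 0.751
```

```bash
python3 - <<'E'
from h import *
s,f,W=look("w2");print(s["time_s"],toolpose(s)[:2],s["grip_width"])
p=fitins('ess',f,W,(.672,.1455,-1.47))
plan(p[0],p[1],.033,p[2])
E
```

```text
3.95 (array([0.67276764, 0.13520832, 0.16933417]), np.float64(-1.4852367428451336)) 0.7511385984176876
rib [0.6735 0.1452 0.0393] minarea ((673.1329345703125, 145.2852783203125), (19.753021240234375, 13.362736701965332), 4.553262233734131)
ess [0.6728 0.1451] yaw deg -84.13 cost 0.0027 n 2042 14500
from [0.6728 0.1354 0.1693] -85.09 d mm [ 1.000e-01  9.700e+00 -1.363e+02] twist -0.017 rows 5
 "linear": [[-2, 0, 27], [-2, 0, 28], [-2, -1, 27], [-2, 0, 27], [-1.7, 0.0, 27.3]]  "twist": [-0.0, -0.01, -0.0, -0.0, -0.007]
```

View pics/w2.png

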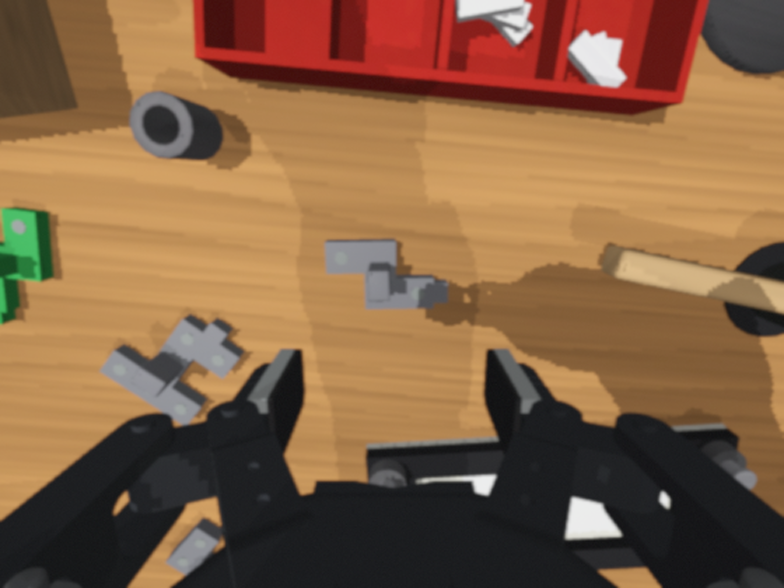

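Ess lies at (380,275) in the picture, below the jaws. The fit is clean at a cost of 0.003, so I'm descending.

Emit:
{"op": "jog_arm", "data": {
  "hand": [0.3,0.3,0.3,0.3,0.3],
  "linear": [
    [-2,0,27],
    [-2,0,28],
    [-2,-0.4,27],
    [-2,0,27],
    [-1.7,0,27.3]
  ],
  "twist": [0,-0.01,0,0,-0.007]
}}

```text
time_s: 4.62
tcp_pos: [0.6724, 0.1455, 0.032]
tcp_rot: [0.743, -0.67, 0.0, -0.0]
ft_force: [-0.3, -0.6, 0.7]
grip_width: 0.649
```

Emit:
{"op": "jog_arm", "data": {
  "hand": [-1,-1,-1,-1,-1],
  "linear": [
    [0,0,0],
    [0,0,0],
    [0,0,0],
    [0,0,0],
    [0,0,0]
  ],
  "twist": [0,0,0,0,0],
  "squeeze": 50
}}

```text
time_s: 5.25
tcp_pos: [0.6734, 0.1456, 0.0342]
tcp_rot: [0.742, -0.67, 0.001, -0.001]
ft_force: [0.3, -1.2, 7.0]
grip_width: 0.148
```

Emit:
{"op": "jog_arm", "data": {
  "hand": [-1,-1,-1,-1,-1],
  "linear": [
    [0,0,0],
    [0,0,0],
    [0,0,0],
    [0,0,0],
    [0,0,0]
  ],
  "twist": [0,0,0,0,0]
}}

```text
time_s: 5.88
tcp_pos: [0.6734, 0.1456, 0.0342]
tcp_rot: [0.742, -0.67, 0.001, -0.001]
ft_force: [-0.6, -0.5, 5.4]
grip_width: 0.155
```

```bash
python3 - <<'E'
from h import *
s=env.get_state();print(s["time_s"],toolpose(s)[:2],s["grip_width"],s["ft_force"])
plan(.4914,-.0035,.15,np.radians(8.66))
p,t,_=toolpose(s)
plan(.4914,-.0035,.15,np.radians(8.66),start=(p[0],p[1],.12,t))
E
```

```text
5.875 (array([0.67337611, 0.14558596, 0.0341891 ]), np.float64(-1.4682012657069738)) 0.15472806153049878 [-0.60675791 -0.47323977  5.40270503]
from [0.6734 0.1456 0.0342] -84.12 d mm [-182.  -149.1  115.8] twist -1.619 rows 10
 "linear": [[13, 20, -12], [10, 21, -11], [6, 23, -12], [2, 23, -11], [-2, 24, -12]]  "twist": [-0.16, -0.16, -0.17, -0.16, -0.16]
 "linear": [[-5, 23, -11], [-9, 21, -12], [-12, 21, -12], [-15, 17, -11], [-18.4, 15.4, -11.8]]  "twist": [-0.16, -0.16, -0.17, -0.16, -0.159]
from [0.6734 0.1456 0.12  ] -84.12 d mm [-182.  -149.1   30. ] twist -1.619 rows 10
 "linear": [[13, 20, -3], [10, 21, -3], [6, 23, -3], [2, 23, -3], [-2, 24, -3]]  "twist": [-0.16, -0.16, -0.17, -0.16, -0.16]
 "linear": [[-5, 23, -3], [-9, 21, -3], [-12, 21, -3], [-15, 17, -3], [-18.4, 15.4, -3.0]]  "twist": [-0.16, -0.16, -0.17, -0.16, -0.159]
```

Emit:
{"op": "jog_arm", "data": {
  "hand": [-1,-1,-1,-1,-1],
  "linear": [
    [0,0,-10],
    [0,0,-20],
    [0,0,-20],
    [0,0,-20],
    [0,0,-16]
  ],
  "twist": [0,0,0,0,0]
}}

```text
time_s: 6.5
tcp_pos: [0.6728, 0.1455, 0.1208]
tcp_rot: [0.742, -0.67, 0.001, -0.001]
ft_force: [1.4, 0.6, -1.5]
grip_width: 0.154
```

Emit:
{"op": "jog_arm", "data": {
  "hand": [-1,-1,-1,-1,-1],
  "linear": [
    [13,20,-3],
    [10,21,-3],
    [6,23,-3],
    [2,23,-3],
    [-2,24,-3]
  ],
  "twist": [-0.16,-0.16,-0.17,-0.16,-0.16]
}}

```text
time_s: 7.12
tcp_pos: [0.5802, 0.0703, 0.1344]
tcp_rot: [0.947, -0.321, 0.0, 0.0]
ft_force: [-0.2, -1.2, -1.5]
grip_width: 0.153
```

Emit:
{"op": "jog_arm", "data": {
  "hand": [-1,-1,-1,-1,-1],
  "linear": [
    [-5,23,-3],
    [-9,21,-3],
    [-12,21,-3],
    [-15,17,-3],
    [-18.4,15.4,-3]
  ],
  "twist": [-0.16,-0.16,-0.17,-0.16,-0.159]
}}

```text
time_s: 7.75
tcp_pos: [0.4899, -0.0044, 0.1493]
tcp_rot: [0.997, 0.078, 0.0, 0.001]
ft_force: [-0.1, 0.3, -1.3]
grip_width: 0.153
```

Emit:
{"op": "jog_arm", "data": {
  "hand": [-1,-1,-1,-1,-1],
  "linear": [
    [0,0,0],
    [0,0,0],
    [0,0,0],
    [0,0,0],
    [0,0,0]
  ],
  "twist": [0,0,0,0,0]
}}

```text
time_s: 8.38
tcp_pos: [0.4904, -0.0032, 0.1486]
tcp_rot: [0.997, 0.076, 0.0, -0.0]
ft_force: [0.5, 0.4, -1.3]
grip_width: 0.154
```

```bash
cat >> h.py <<'E'
def tooltray(f,s):
    pass
def held(n,f,s):
    """fit held insert: returns pose in world; plate top at tcp z-0.022"""
    W=world(f,s);p,t,_=toolpose(s);zt=p[2]-.0345+.012
    Z=W[...,2];m=np.hypot(W[...,0]-p[0],W[...,1]-p[1])<.06
    on=m&(np.abs(Z-zt)<.005);off=m&(Z<zt-.02)
    col=f["color"].astype(int);off&=(col.max(-1)>95) 
    print('held z',np.median(Z[on])-zt if on.any() else None,on.sum())
    q=fit(n,W[on][:,:2],W[off][:,:2],(p[0],p[1],t))
    return q
E
python3 - <<'E'
from h import *
s,f,W=look("w3");print(s["time_s"],toolpose(s)[:2],s["grip_width"],s["ft_force"])
held('ess',f,s)
fittray(f,W,(.4914,-.0035,.151))
E
```

```text
8.375 (array([ 0.49041762, -0.00316677,  0.14858441]), np.float64(0.1514549696338257)) 0.15406331643708035 [ 0.45191431  0.36692919 -1.28917655]
held z -0.0002239332719607967 4359
ess [ 0.4889 -0.0054] yaw deg 8.11 cost 17.2505 n 4359 7178
floor z 0.005468450986976459 rim z 0.017463075827418795
rec [ 0.4912 -0.0036] yaw deg 8.67 cost 0.002 n 12807 14569
```

View pics/w3.png

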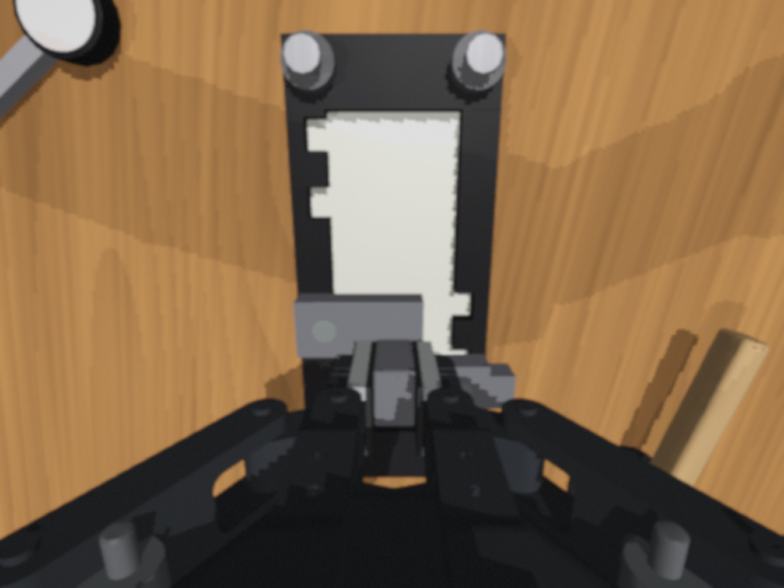

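```bash
cat >> h.py <<'E'
def held(n,f,s):
    W=world(f,s);p,t,M=toolpose(s);zt=p[2]-.0345+.012
    L=(W-p)@M*1000
    Z=W[...,2];m=np.hypot(L[...,0],L[...,1])<60
    col=f["color"].astype(int);b=col.mean(-1)
    clear=~((np.abs(L[...,0])<24)&(L[...,1]>-13))&(L[...,1]<16)
    on=m&(np.abs(Z-zt)<.006)&clear&(b>80);off=m&(Z<zt-.02)&clear
    zz=np.median(Z[on]);on&=np.abs(Z-zz)<.003
    print('held z',zz-zt,on.sum())
    return fit(n,W[on][:,:2],W[off][:,:2],(p[0],p[1],t))
E
python3 - <<'E'
from h import *
f=dict(np.load("pics/w3.npz"))
held('ess',f,f)
E
```

```text
held z -0.000198763907526045 2932
ess [ 0.4944 -0.0067] yaw deg 7.19 cost 6.9387 n 2932 7493
```

```bash
cat >> h.py <<'E'
def campos(f,s):
    T=np.eye(4);p,t,M=toolpose(s);T[:3,:3]=M;T[:3,3]=p
    return (T@f["hand_eye"])[:3,3]
def held(n,f,s,dz=.0345):
    W=world(f,s);p,t,M=toolpose(s);zt=p[2]-dz+.012
    C=campos(f,s)
    Z=W[...,2]
    V=C+(W-C)*((zt-C[2])/(Z-C[2]-1e-9))[...,None]
    L=(V-p)@M*1000
    m=np.hypot(L[...,0],L[...,1])<60
    col=f["color"].astype(int);b=col.mean(-1)
    clear=~((np.abs(L[...,0])<24)&(L[...,1]>-14))&(L[...,1]<12)
    on=m&(np.abs(Z-zt)<.006)&clear&(b>80);zz=np.median(Z[on]);on&=np.abs(Z-zz)<.002
    off=m&(Z<zt-.02)&clear
    print('held z',zz-zt,on.sum())
    return fit(n,W[on][:,:2],V[off][:,:2],(p[0],p[1],t))
E
python3 - <<'E'
from h import *
f=dict(np.load("pics/w3.npz"))
held('ess',f,f)
E
```

```text
held z -0.00022261407211002227 2675
ess [ 0.4915 -0.0036] yaw deg 9.29 cost 0.0018 n 2675 17671
```

Held ess fits to within 0.3 mm and 0.6° of its place, so I'm lowering it.

Emit:
{"op": "jog_arm", "data": {
  "hand": [-1,-1,-1,-1,-1],
  "linear": [
    [0,0,20],
    [0,0,20],
    [0,0,20],
    [-0.3,0,16],
    [0,0,14]
  ],
  "twist": [0.011,0,0,0,0]
}}

```text
time_s: 9.05
tcp_pos: [0.4897, -0.0036, 0.0575]
tcp_rot: [0.998, 0.07, -0.0, -0.0]
ft_force: [-0.1, -0.3, -1.4]
grip_width: 0.152
```

Emit:
{"op": "jog_arm", "data": {
  "hand": [-1,-1,-1,-1,-1],
  "linear": [
    [0,0,3],
    [0,0,4],
    [0,0,4],
    [0,0,4],
    [0,0,2]
  ],
  "twist": [0,0,0,0,0]
}}

```text
time_s: 9.68
tcp_pos: [0.49, -0.0038, 0.0415]
tcp_rot: [0.998, 0.07, 0.0, 0.0]
ft_force: [-0.4, -0.8, -1.8]
grip_width: 0.154
```

```bash
python3 - <<'E'
from h import *
s,f,W=look("w4");print(s["time_s"],toolpose(s)[:2],s["grip_width"],s["ft_force"])
E
```

```text
9.675 (array([ 0.48998222, -0.0037963 ,  0.04151486]), np.float64(0.1399031063801214)) 0.1535955820272689 [-0.37693908 -0.7700703  -1.75081369]
```

View pics/w4.png

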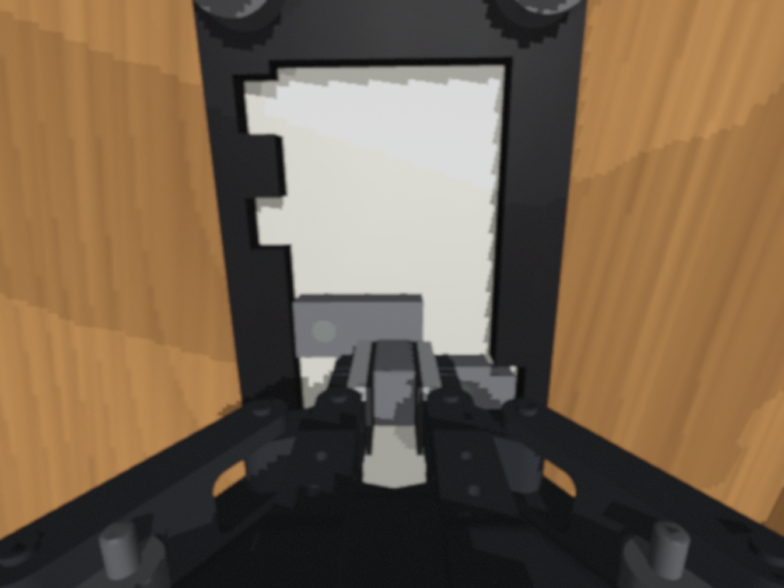

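Ess is in with no contact force. Releasing.

Emit:
{"op": "jog_arm", "data": {
  "hand": [-0.2,-0.2,-0.2,-0.2,-0.2],
  "linear": [
    [0,0,0],
    [0,0,0],
    [0,0,0],
    [0,0,-5],
    [0,0,-15]
  ],
  "twist": [0,0,0,0,0]
}}

```text
time_s: 10.35
tcp_pos: [0.4894, -0.0036, 0.0619]
tcp_rot: [0.998, 0.07, -0.001, -0.0]
ft_force: [-1.2, 1.0, 0.5]
grip_width: 0.399
```

Emit:
{"op": "jog_arm", "data": {
  "hand": [0.3,0.3,0.3,0.3,0.3],
  "linear": [
    [0,0,-20],
    [0,0,-30],
    [0,0,-30],
    [0,0,-10],
    [0,0,0]
  ],
  "twist": [0,0,0,0,0]
}}

```text
time_s: 10.98
tcp_pos: [0.4903, -0.004, 0.1523]
tcp_rot: [0.998, 0.07, 0.001, 0.0]
ft_force: [-0.7, 0.2, 0.1]
grip_width: 0.648
```

```bash
python3 - <<'E'
from h import *
s,f,W=look("w5");print(s["time_s"],toolpose(s)[:2],s["grip_width"],s["ft_force"])
Z=W[...,2];m=(np.hypot(W[...,0]-.49,W[...,1])<.05);col=f["color"].astype(int);b=col.mean(-1)
on=m&(Z>.008)&(Z<.026)&(b>80)&(b<170);print('ess top z',np.median(Z[on]),on.sum())
plan(.592,.294,.17,np.radians(-34))
E
```

```text
10.975 (array([ 0.49033936, -0.00401501,  0.1522961 ]), np.float64(0.1395675662614035)) 0.648180663452801 [-0.69467319  0.15494953  0.08941924]
ess top z 0.017407843183016136 2497
from [ 0.4897 -0.0041  0.1515] 8.0 d mm [102.3 298.1  18.5] twist 0.733 rows 10
 "linear": [[14, -28, -2], [13, -29, -2], [9, -30, -2], [8, -31, -1], [6, -31, -2]]  "twist": [0.07, 0.08, 0.07, 0.07, 0.08]
 "linear": [[3, -31, -2], [1, -31, -2], [-1, -32, -2], [-4, -31, -2], [-6.0, -31.2, -1.5]]  "twist": [0.07, 0.07, 0.08, 0.07, 0.073]
```

View pics/w5.png

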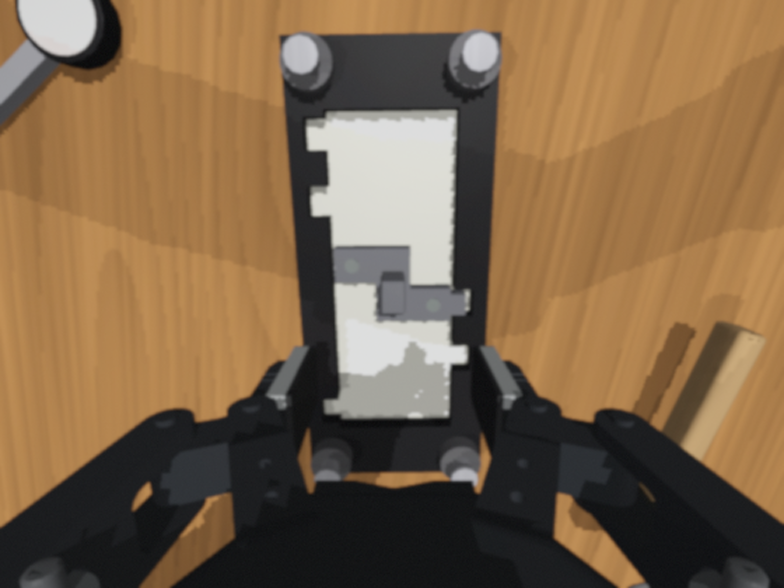

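Ess sits flush at (390,290) in the picture; its top reads 17.4 mm, the same as the rim. Big is next.

Emit:
{"op": "jog_arm", "data": {
  "hand": [0.3,0.3,0.3,0.3,0.3],
  "linear": [
    [14,-28,-2],
    [13,-29,-2],
    [9,-30,-2],
    [8,-31,-1],
    [6,-31,-2]
  ],
  "twist": [0.07,0.08,0.07,0.07,0.08]
}}

```text
time_s: 11.65
tcp_pos: [0.5405, 0.1464, 0.159]
tcp_rot: [0.993, -0.116, -0.001, 0.0]
ft_force: [0.4, -0.4, 0.0]
grip_width: 0.647
```

Emit:
{"op": "jog_arm", "data": {
  "hand": [0.3,0.3,0.3,0.3,0.3],
  "linear": [
    [3,-31,-2],
    [1,-31,-2],
    [-1,-32,-2],
    [-4,-31,-2],
    [-6,-31.2,-1.5]
  ],
  "twist": [0.07,0.07,0.08,0.07,0.073]
}}

```text
time_s: 12.28
tcp_pos: [0.5915, 0.2949, 0.1681]
tcp_rot: [0.956, -0.293, -0.001, 0.001]
ft_force: [-0.2, -0.2, -0.4]
grip_width: 0.654
```

Emit:
{"op": "jog_arm", "data": {
  "hand": [0.3,0.3,0.3,0.3,0.3],
  "linear": [
    [0,0,0],
    [0,0,0],
    [0,0,0],
    [0,0,0],
    [0,0,0]
  ],
  "twist": [0,0,0,0,0]
}}

```text
time_s: 12.9
tcp_pos: [0.5923, 0.2937, 0.1702]
tcp_rot: [0.956, -0.293, 0.0, 0.0]
ft_force: [0.3, -0.9, -0.1]
grip_width: 0.649
```

```bash
python3 - <<'E'
from h import *
s,f,W=look("w6");print(s["time_s"],toolpose(s)[:2],s["grip_width"])
p=fitins('big',f,W,(.592,.294,-.6))
plan(p[0],p[1],.035,p[2])
E
```

```text
12.9 (array([0.5922834 , 0.29370841, 0.17019598]), np.float64(-0.5937903731402275)) 0.6493133665850148
rib [0.5936 0.2953 0.0392] minarea ((592.9303588867188, 294.9609375), (20.01285171508789, 13.232560157775879), 56.23430252075195)
big [0.5932 0.2946] yaw deg -34.21 cost 0.0021 n 3308 13108
from [0.5923 0.2939 0.1703] -34.01 d mm [   0.9    0.6 -135.3] twist 0.003 rows 5
 "linear": [[0, 0, 27], [0, 0, 27], [0, -1, 27], [0, 0, 27], [0.4, -0.0, 27.3]]  "twist": [0.0, 0.0, 0.0, 0.0, 0.003]
```

View pics/w6.png

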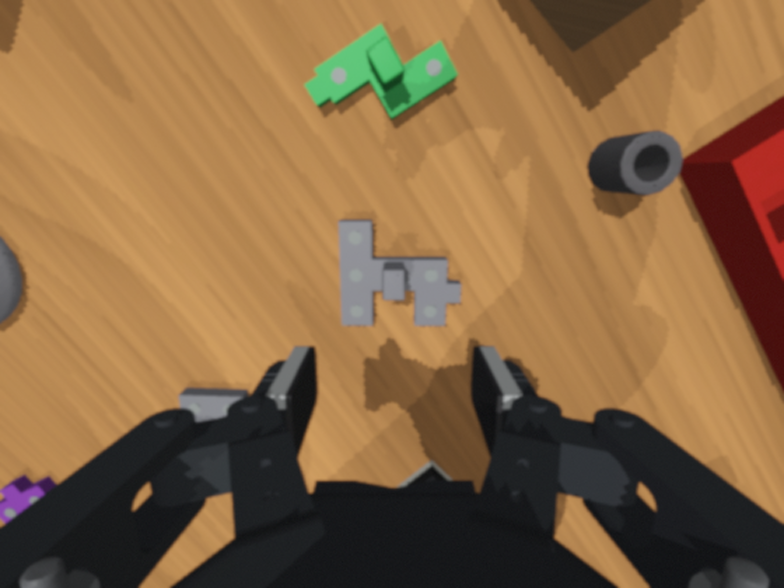

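Big is at (395,280), grey with the tab on the right, which matches the template.

Emit:
{"op": "jog_arm", "data": {
  "hand": [0.2,0.2,0.2,0.2,0.2],
  "linear": [
    [0,0,27],
    [0,0,27],
    [0,-1,27],
    [0,0,27],
    [0.4,0,27]
  ],
  "twist": [0,0,0,0,0.003]
}}

```text
time_s: 13.58
tcp_pos: [0.5932, 0.295, 0.0344]
tcp_rot: [0.956, -0.294, 0.0, -0.0]
ft_force: [-0.7, -0.2, 0.8]
grip_width: 0.6
```

Emit:
{"op": "jog_arm", "data": {
  "hand": [-1,-1,-1,-1,-1],
  "linear": [
    [0,0,0],
    [0,0,0],
    [0,0,0],
    [0,0,0],
    [0,0,0]
  ],
  "twist": [0,0,0,0,0]
}}

```text
time_s: 14.2
tcp_pos: [0.5937, 0.2954, 0.0364]
tcp_rot: [0.956, -0.294, 0.001, -0.001]
ft_force: [-0.7, -0.8, 5.4]
grip_width: 0.149
```

Emit:
{"op": "jog_arm", "data": {
  "hand": [-1,-1,-1,-1,-1],
  "linear": [
    [0,0,-10],
    [0,0,-20],
    [0,0,-20],
    [0,0,-20],
    [0,0,-16]
  ],
  "twist": [0,0,0,0,0]
}}

```text
time_s: 14.82
tcp_pos: [0.5934, 0.2954, 0.1232]
tcp_rot: [0.956, -0.294, 0.001, -0.001]
ft_force: [0.2, 0.8, -1.4]
grip_width: 0.155
```

```bash
python3 - <<'E'
from h import *
s=env.get_state();print(s["time_s"],toolpose(s)[:2],s["grip_width"],s["ft_force"])
T=np.array([.4912,-.0036]);a=np.radians(8.67)
for n,y in(('big',-.039),('zed',.039)): print(n,T+y*np.array([-np.sin(a),np.cos(a)]))
q=T-.039*np.array([-np.sin(a),np.cos(a)])
plan(q[0],q[1],.15,a)
E
```

```text
14.825 (array([0.59339527, 0.2953733 , 0.12321465]), np.float64(-0.5959520619164292)) 0.1551941961787524 [ 0.15272277  0.79597377 -1.39586291]
big [ 0.49707899 -0.04215435]
zed [0.48532101 0.03495435]
from [0.5934 0.2954 0.1232] -34.15 d mm [ -96.3 -337.5   26.8] twist -0.747 rows 10
 "linear": [[11, 33, -3], [9, 34, -2], [5, 35, -3], [4, 35, -3], [0, 35, -2]]  "twist": [-0.07, -0.08, -0.07, -0.08, -0.07]
 "linear": [[-1, 35, -3], [-5, 35, -3], [-7, 34, -2], [-10, 34, -3], [-11.9, 32.9, -2.8]]  "twist": [-0.08, -0.07, -0.08, -0.07, -0.077]
```

Emit:
{"op": "jog_arm", "data": {
  "hand": [-1,-1,-1,-1,-1],
  "linear": [
    [11,33,-3],
    [9,34,-2],
    [5,35,-3],
    [4,35,-3],
    [0,35,-2]
  ],
  "twist": [-0.07,-0.08,-0.07,-0.08,-0.07]
}}

```text
time_s: 15.45
tcp_pos: [0.5442, 0.1252, 0.1349]
tcp_rot: [0.994, -0.112, 0.0, 0.0]
ft_force: [-0.7, -1.2, -0.8]
grip_width: 0.148
```

Emit:
{"op": "jog_arm", "data": {
  "hand": [-1,-1,-1,-1,-1],
  "linear": [
    [-1,35,-3],
    [-5,35,-3],
    [-7,34,-2],
    [-10,34,-3],
    [-11.9,32.9,-2.8]
  ],
  "twist": [-0.08,-0.07,-0.08,-0.07,-0.077]
}}

```text
time_s: 16.08
tcp_pos: [0.4963, -0.0438, 0.1487]
tcp_rot: [0.997, 0.077, 0.0, 0.0]
ft_force: [0.4, 0.1, -0.8]
grip_width: 0.151
```

Emit:
{"op": "jog_arm", "data": {
  "hand": [-1,-1,-1,-1,-1],
  "linear": [
    [0,0,0],
    [0,0,0],
    [0,0,0],
    [0,0,0],
    [0,0,0]
  ],
  "twist": [0,0,0,0,0]
}}

```text
time_s: 16.7
tcp_pos: [0.4967, -0.0417, 0.1479]
tcp_rot: [0.997, 0.076, 0.0, -0.0]
ft_force: [-0.4, -0.5, -0.3]
grip_width: 0.15
```

```bash
python3 - <<'E'
from h import *
s,f,W=look("w7");print(s["time_s"],toolpose(s)[:2],s["grip_width"],s["ft_force"])
p=held('big',f,s,dz=.0365)
fittray(f,W,(.4912,-.0036,.151))
q=np.array([.4971,-.0422]);d=(q-p[:2])*1000;t=toolpose(s)[1]
print('tool shift',d@[np.cos(t),np.sin(t)],d@[np.sin(t),-np.cos(t)],'twist',p[2]-np.radians(8.67))
E
```

```text
16.7 (array([ 0.49672237, -0.04174431,  0.1479361 ]), np.float64(0.1521539013451096)) 0.15007570686780852 [-0.40840303 -0.49232843 -0.2624055 ]
held z -0.00037669686590009743 3689
big [ 0.4978 -0.0425] yaw deg 8.7 cost 0.0001 n 3689 16433
floor z 0.0054986627136927035 rim z 0.01746659741151041
rec [ 0.4912 -0.0038] yaw deg 8.71 cost 1.1709 n 14901 12574
tool shift -0.6836239220057613 -0.3975079317557165 twist 0.00047000081949924444
```

View pics/w7.png

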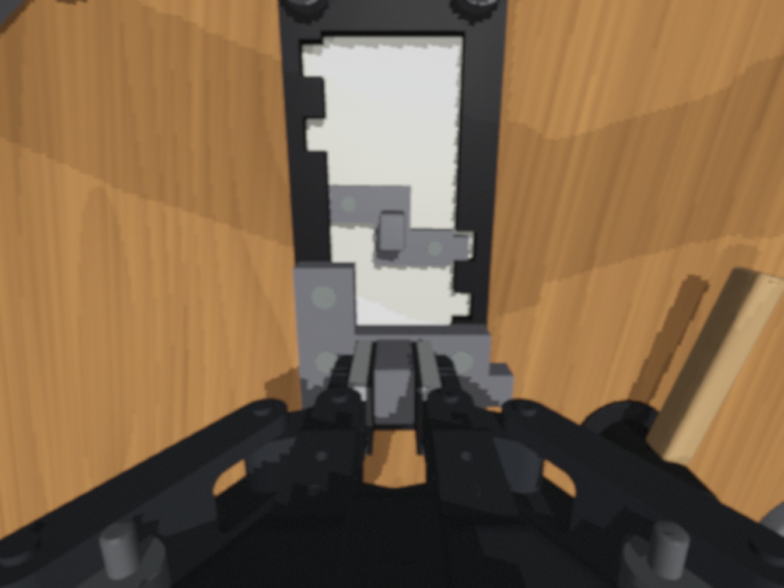

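Emit:
{"op": "jog_arm", "data": {
  "hand": [-1,-1,-1,-1,-1],
  "linear": [
    [-0.7,-0.4,20],
    [0,0,20],
    [0,0,20],
    [0,0,15],
    [0,0,12]
  ],
  "twist": [0,0,0,0,0]
}}

```text
time_s: 17.38
tcp_pos: [0.4955, -0.0419, 0.0596]
tcp_rot: [0.997, 0.076, -0.0, -0.0]
ft_force: [-0.9, 0.2, -1.8]
grip_width: 0.153
```

Emit:
{"op": "jog_arm", "data": {
  "hand": [-1,-1,-1,-1,-1],
  "linear": [
    [0,0,4],
    [0,0,4],
    [0,0,4],
    [0,0,3],
    [0,0,1.5]
  ],
  "twist": [0,0,0,0,0]
}}

```text
time_s: 18.0
tcp_pos: [0.4959, -0.0422, 0.0444]
tcp_rot: [0.997, 0.075, 0.0, 0.0]
ft_force: [0.2, 0.5, -0.5]
grip_width: 0.158
```

```bash
python3 - <<'E'
from h import *
s,f,W=look("w8");print(s["time_s"],toolpose(s)[:2],s["grip_width"],s["ft_force"])
E
```

```text
18.0 (array([ 0.49592484, -0.0422359 ,  0.04440653]), np.float64(0.15095964192113268)) 0.15803630305590843 [ 0.16691562  0.53123229 -0.51847175]
```

View pics/w8.png

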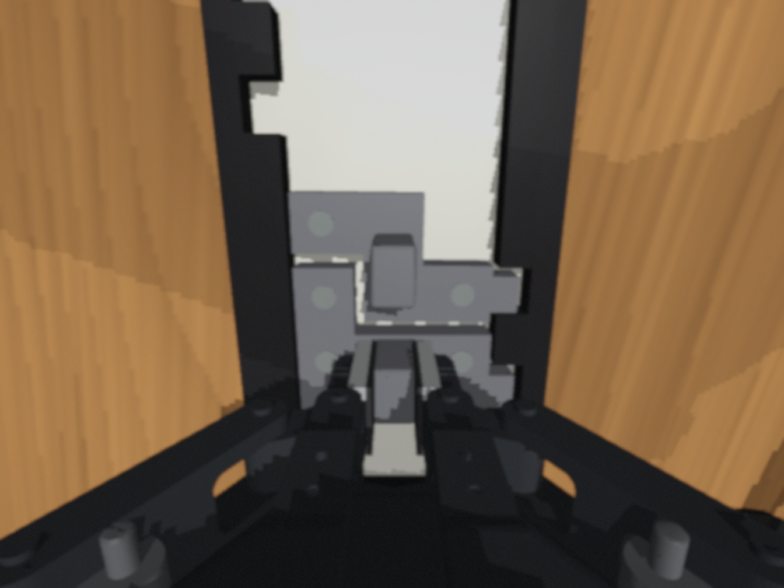

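Big is interlocked with ess, with no force. I'll release it and move on to zed.

Emit:
{"op": "jog_arm", "data": {
  "hand": [-0.3,-0.3,-0.3,-0.3,-0.3],
  "linear": [
    [0,0,0],
    [0,0,0],
    [0,0,0],
    [0,0,-5],
    [0,0,-15]
  ],
  "twist": [0,0,0,0,0]
}}

```text
time_s: 18.68
tcp_pos: [0.4953, -0.042, 0.0647]
tcp_rot: [0.997, 0.076, -0.001, -0.0]
ft_force: [0.4, 0.1, 0.5]
grip_width: 0.352
```

Emit:
{"op": "jog_arm", "data": {
  "hand": [0.2,0.2,0.2,0.2,0.2],
  "linear": [
    [0,0,-20],
    [0,0,-30],
    [0,0,-30],
    [0,0,-10],
    [0,0,0]
  ],
  "twist": [0,0,0,0,0]
}}

```text
time_s: 19.3
tcp_pos: [0.4963, -0.0425, 0.1553]
tcp_rot: [0.997, 0.075, 0.001, 0.001]
ft_force: [-0.1, 0.1, -0.4]
grip_width: 0.601
```

```bash
python3 - <<'E'
from h import *
s,f,W=look("w9");print(s["time_s"],toolpose(s)[:2],s["grip_width"],s["ft_force"])
t=env.grab_frame("top");save("top1",t,(150,110,400,330),3)
plan(.392,.2715,.17,np.radians(53.7))
E
```

```text
19.3 (array([ 0.49630122, -0.04251963,  0.15531158]), np.float64(0.1505792149228226)) 0.6013761129020369 [-0.09788258  0.07672175 -0.3725248 ]
from [ 0.4953 -0.0425  0.1539] 8.64 d mm [-103.3  314.    16.1] twist -0.786 rows 10
 "linear": [[-5, -33, -2], [-3, -33, -1], [-1, -33, -2], [3, -33, -1], [4, -32, -2]]  "twist": [-0.08, -0.08, -0.08, -0.07, -0.08]
 "linear": [[8, -33, -2], [10, -31, -1], [12, -31, -2], [15, -29, -1], [16.7, -28.7, -2.1]]  "twist": [-0.08, -0.08, -0.08, -0.08, -0.076]
```

View pics/w9.png

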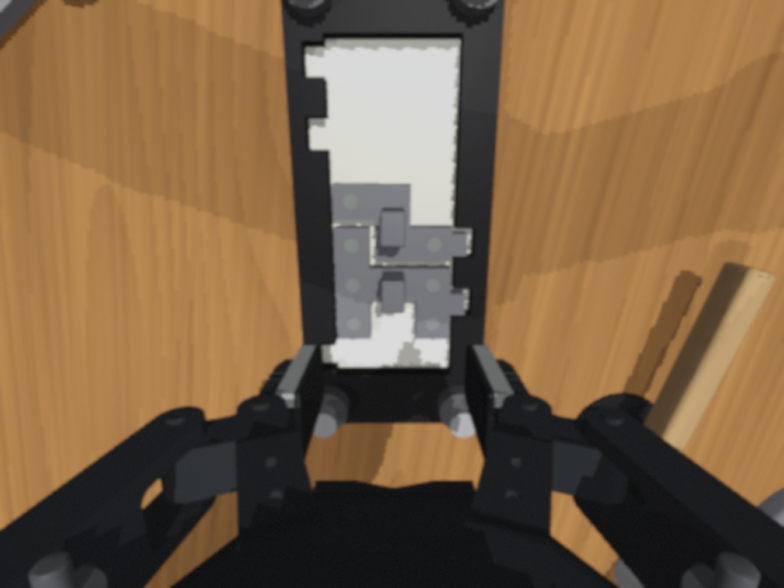

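View pics/top1.png

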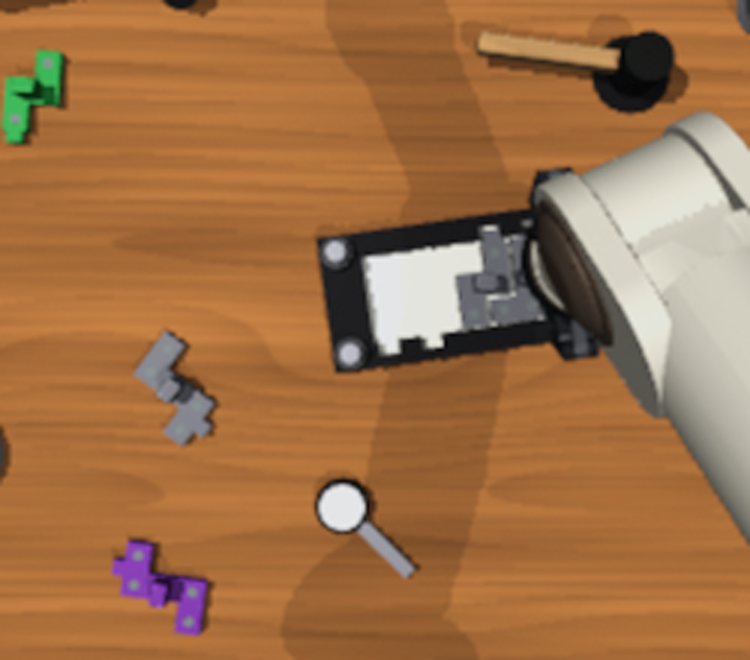

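Big is flush beside ess at (393,295). Zed is still at its spot, crop pixel (175,390).

Emit:
{"op": "jog_arm", "data": {
  "hand": [0.2,0.2,0.2,0.2,0.2],
  "linear": [
    [-5,-33,-2],
    [-3,-33,-1],
    [-1,-33,-2],
    [3,-33,-1],
    [4,-32,-2]
  ],
  "twist": [-0.08,-0.08,-0.08,-0.07,-0.08]
}}

```text
time_s: 20.02
tcp_pos: [0.442, 0.1173, 0.1622]
tcp_rot: [0.963, 0.271, -0.0, -0.0]
ft_force: [0.1, -0.7, 0.3]
grip_width: 0.594
```

Emit:
{"op": "jog_arm", "data": {
  "hand": [0.2,0.2,0.2,0.2,0.2],
  "linear": [
    [8,-33,-2],
    [10,-31,-1],
    [12,-31,-2],
    [15,-29,-1],
    [16.7,-28.7,-2.1]
  ],
  "twist": [-0.08,-0.08,-0.08,-0.08,-0.076]
}}

```text
time_s: 20.65
tcp_pos: [0.39, 0.274, 0.1703]
tcp_rot: [0.891, 0.455, -0.0, -0.0]
ft_force: [0.5, 0.4, 0.6]
grip_width: 0.599
```

Emit:
{"op": "jog_arm", "data": {
  "hand": [0.2,0.2,0.2,0.2,0.2],
  "linear": [
    [0,0,0],
    [0,0,0],
    [0,0,0],
    [0,0,0],
    [0,0,0]
  ],
  "twist": [0,0,0,0,0]
}}

```text
time_s: 21.28
tcp_pos: [0.3927, 0.2712, 0.1705]
tcp_rot: [0.893, 0.451, -0.0, 0.0]
ft_force: [-0.5, 0.2, -0.2]
grip_width: 0.598
```

```bash
python3 - <<'E'
from h import *
s,f,W=look("w10");print(s["time_s"],toolpose(s)[:2],s["grip_width"])
p=fitins('zed',f,W,(.392,.2715,.937))
plan(p[0],p[1],.0355,p[2])
E
```

```text
21.275 (array([0.39274155, 0.27117729, 0.17047213]), np.float64(0.9358766164125212)) 0.5976748885063413
rib [0.394  0.2729 0.0393] minarea ((394.3693542480469, 272.7510681152344), (13.323789596557617, 19.587493896484375), 53.3674430847168)
zed [0.3946 0.2723] yaw deg 54.1 cost 0.002 n 2732 13754
from [0.3927 0.2713 0.1705] 53.63 d mm [   1.9    1.  -135. ] twist -0.008 rows 5
 "linear": [[0, 0, 27], [1, 0, 27], [0, 1, 27], [1, 0, 27], [-0.0, -0.1, 27.0]]  "twist": [-0.0, -0.0, -0.0, -0.01, 0.002]
```

View pics/w10.png

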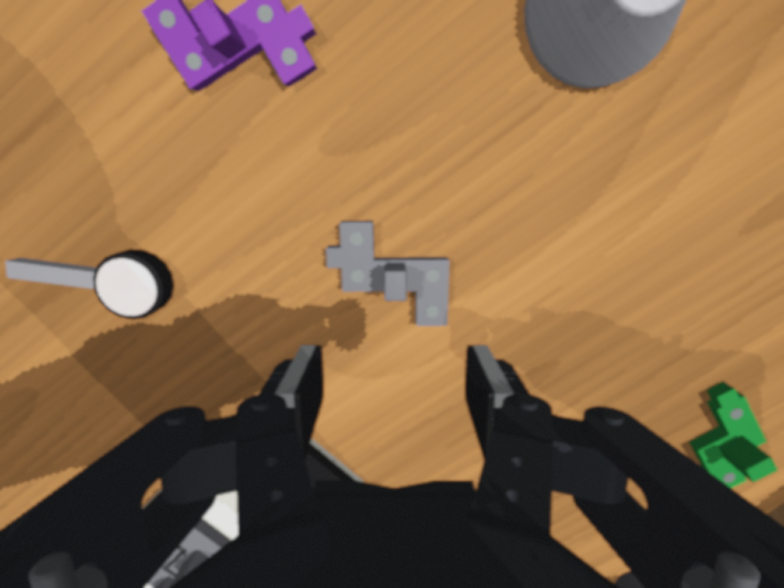

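Zed is at (395,275), grey with the tab on the left, and the fit is clean.

Emit:
{"op": "jog_arm", "data": {
  "hand": [0.2,0.2,0.2,0.2,0.2],
  "linear": [
    [0,0,27],
    [1,0,27],
    [0,1,27],
    [1,0,27],
    [0,0,27]
  ],
  "twist": [0,0,0,-0.008,0]
}}

```text
time_s: 21.95
tcp_pos: [0.3948, 0.2727, 0.0347]
tcp_rot: [0.891, 0.455, 0.0, -0.0]
ft_force: [0.7, -0.1, 0.0]
grip_width: 0.596
```

Emit:
{"op": "jog_arm", "data": {
  "hand": [-1,-1,-1,-1,-1],
  "linear": [
    [0,0,0],
    [0,0,0],
    [0,0,0],
    [0,0,0],
    [0,0,0]
  ],
  "twist": [0,0,0,0,0]
}}

```text
time_s: 22.58
tcp_pos: [0.3952, 0.2732, 0.0365]
tcp_rot: [0.89, 0.455, 0.001, 0.0]
ft_force: [-0.4, -0.3, 5.4]
grip_width: 0.147
```

Emit:
{"op": "jog_arm", "data": {
  "hand": [-1,-1,-1,-1,-1],
  "linear": [
    [0,0,-10],
    [0,0,-20],
    [0,0,-20],
    [0,0,-20],
    [0,0,-16]
  ],
  "twist": [0,0,0,0,0]
}}

```text
time_s: 23.2
tcp_pos: [0.3945, 0.2727, 0.1226]
tcp_rot: [0.89, 0.455, 0.0, 0.0]
ft_force: [0.1, -0.0, -0.4]
grip_width: 0.152
```

```bash
python3 - <<'E'
from h import *
s=env.get_state();print(s["time_s"],toolpose(s)[:2],s["grip_width"],s["ft_force"])
plan(.4853,.035,.15,np.radians(8.67))
E
```

```text
23.2 (array([0.39445657, 0.27266926, 0.12262405]), np.float64(0.9450938785116505)) 0.1522050600496754 [ 0.11360245 -0.04317885 -0.36585718]
from [0.3945 0.2727 0.1226] 54.15 d mm [  90.8 -237.7   27.4] twist 0.794 rows 10
 "linear": [[-14, 21, -3], [-12, 23, -2], [-11, 23, -3], [-8, 24, -3], [-7, 24, -3]]  "twist": [0.08, 0.08, 0.08, 0.08, 0.08]
 "linear": [[-4, 25, -2], [-3, 26, -3], [0, 25, -3], [1, 26, -3], [3.7, 24.7, -2.4]]  "twist": [0.08, 0.08, 0.08, 0.07, 0.084]
```

Emit:
{"op": "jog_arm", "data": {
  "hand": [-1,-1,-1,-1,-1],
  "linear": [
    [-14,21,-3],
    [-12,23,-2],
    [-11,23,-3],
    [-8,24,-3],
    [-7,24,-3]
  ],
  "twist": [0.08,0.08,0.08,0.08,0.08]
}}

```text
time_s: 23.82
tcp_pos: [0.4394, 0.1531, 0.1359]
tcp_rot: [0.963, 0.268, -0.0, 0.0]
ft_force: [-0.5, -1.0, -0.4]
grip_width: 0.15
```

Emit:
{"op": "jog_arm", "data": {
  "hand": [-1,-1,-1,-1,-1],
  "linear": [
    [-4,25,-2],
    [-3,26,-3],
    [0,25,-3],
    [1,26,-3],
    [3.7,24.7,-2.4]
  ],
  "twist": [0.08,0.08,0.08,0.07,0.084]
}}

```text
time_s: 24.45
tcp_pos: [0.4857, 0.0339, 0.1492]
tcp_rot: [0.997, 0.073, 0.0, 0.0]
ft_force: [-0.1, -0.3, -1.8]
grip_width: 0.144
```

Emit:
{"op": "jog_arm", "data": {
  "hand": [-1,-1,-1,-1,-1],
  "linear": [
    [0,0,0],
    [0,0,0],
    [0,0,0],
    [0,0,0],
    [0,0,0]
  ],
  "twist": [0,0,0,0,0]
}}

```text
time_s: 25.08
tcp_pos: [0.4852, 0.0356, 0.1489]
tcp_rot: [0.997, 0.076, -0.0, -0.0]
ft_force: [0.2, 0.1, -1.9]
grip_width: 0.148
```

```bash
python3 - <<'E'
from h import *
s,f,W=look("w11");print(s["time_s"],toolpose(s)[:2],s["grip_width"],s["ft_force"])
p=held('zed',f,s,dz=.0365)
q=np.array([.4853,.035]);d=(q-p[:2])*1000;t=toolpose(s)[1]
print('tool shift',d@[np.cos(t),np.sin(t)],d@[np.sin(t),-np.cos(t)],'twist',p[2]-np.radians(8.67))
E
```

```text
25.075 (array([0.48518891, 0.03562042, 0.14890095]), np.float64(0.15203283694600792)) 0.1483208259681903 [ 0.23657932  0.07234559 -1.87746601]
held z -0.0005130983875541728 4263
zed [0.4861 0.0364] yaw deg 8.84 cost 0.0014 n 4263 15631
tool shift -1.0089656178373412 1.2557042363816964 twist 0.002945045900089094
```

View pics/w11.png

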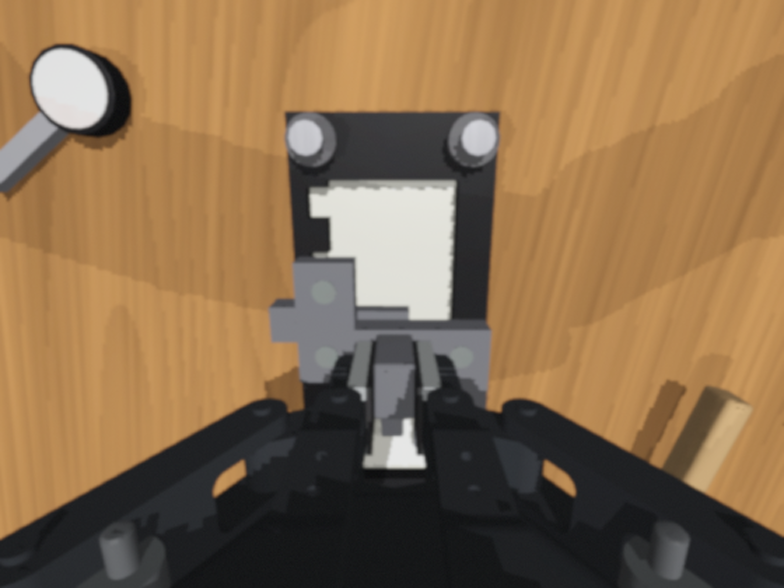

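Emit:
{"op": "jog_arm", "data": {
  "hand": [-1,-1,-1,-1,-1],
  "linear": [
    [-1,1,20],
    [0,0,20],
    [0,0,20],
    [0,0,15],
    [0,0,13]
  ],
  "twist": [0.003,0,0,0,0]
}}

```text
time_s: 25.75
tcp_pos: [0.4841, 0.0341, 0.0596]
tcp_rot: [0.997, 0.074, -0.0, -0.0]
ft_force: [0.9, 0.7, -1.7]
grip_width: 0.15
```

Emit:
{"op": "jog_arm", "data": {
  "hand": [-1,-1,-1,-1,-1],
  "linear": [
    [0,0,4],
    [0,0,4],
    [0,0,4],
    [0,0,3],
    [0,0,1.5]
  ],
  "twist": [0,0,0,0,0]
}}

```text
time_s: 26.38
tcp_pos: [0.4846, 0.0339, 0.0444]
tcp_rot: [0.997, 0.074, 0.0, 0.0]
ft_force: [-0.3, -0.1, -1.0]
grip_width: 0.153
```

```bash
python3 - <<'E'
from h import *
s,f,W=look("w12");print(s["time_s"],toolpose(s)[:2],s["grip_width"],s["ft_force"])
E
```

```text
26.375 (array([0.48455072, 0.03390788, 0.0444001 ]), np.float64(0.14788720315738657)) 0.1534574167765437 [-0.3459078  -0.08927529 -1.00428887]
```

View pics/w12.png

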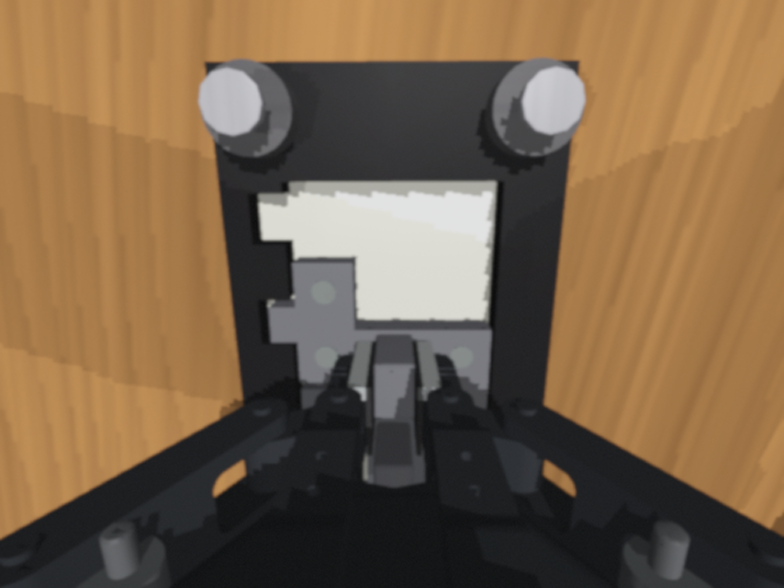

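Emit:
{"op": "jog_arm", "data": {
  "hand": [-0.3,-0.3,-0.3,-0.3,-0.3],
  "linear": [
    [0,0,0],
    [0,0,0],
    [0,0,0],
    [0,0,-5],
    [0,0,-15]
  ],
  "twist": [0,0,0,0,0]
}}

```text
time_s: 27.05
tcp_pos: [0.4839, 0.034, 0.0647]
tcp_rot: [0.997, 0.074, -0.001, -0.0]
ft_force: [-0.3, 0.2, -0.8]
grip_width: 0.347
```

Emit:
{"op": "jog_arm", "data": {
  "hand": [0.2,0.2,0.2,0.2,0.2],
  "linear": [
    [0,0,-20],
    [0,0,-40],
    [0,0,-40],
    [0,0,-40],
    [0,0,-10]
  ],
  "twist": [0,0,0,0,0]
}}

```text
time_s: 27.68
tcp_pos: [0.486, 0.0345, 0.2176]
tcp_rot: [0.997, 0.074, 0.002, 0.001]
ft_force: [0.4, 0.4, -0.8]
grip_width: 0.598
```

```bash
python3 - <<'E'
from h import *
s,f,W=look("w13");print(s["time_s"],toolpose(s)[:2],s["grip_width"],s["ft_force"])
t=env.grab_frame("side");save("side1",t,s=1.4)
plan(.665,-.06,.22,np.radians(-5))
E
```

```text
27.675 (array([0.48595477, 0.03445208, 0.2175728 ]), np.float64(0.14826080149506918)) 0.5975939042104279 [ 0.37138484  0.37863932 -0.82880894]
from [0.4851 0.0338 0.2157] 8.46 d mm [179.9 -93.8   4.3] twist 0.235 rows 5
 "linear": [[33, 24, -1], [34, 22, -1], [35, 21, -1], [35, 19, 0], [37.2, 17.2, -1.3]]  "twist": [0.05, 0.04, 0.05, 0.05, 0.045]
```

View pics/w13.png

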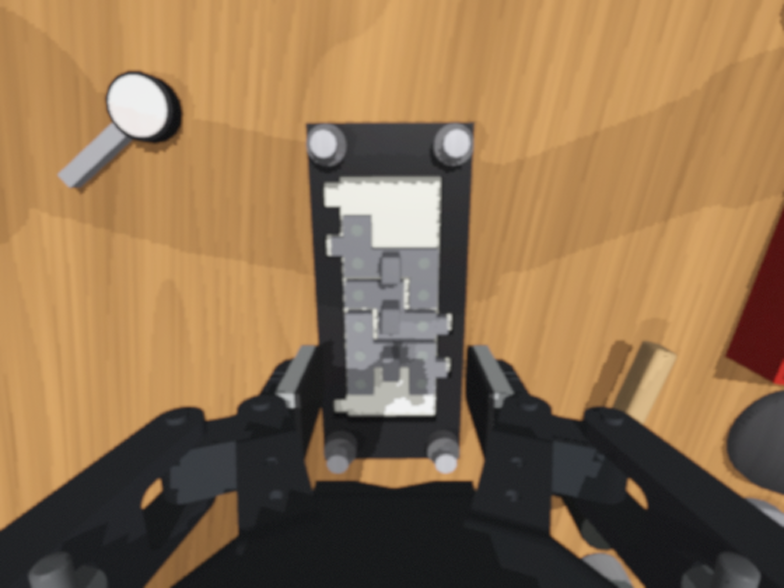

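View pics/side1.png

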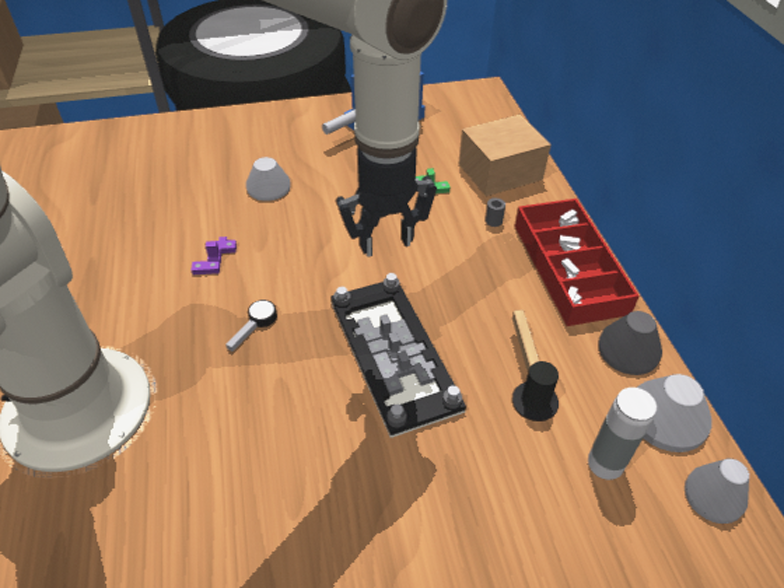

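All three inserts are in, and no other grey inserts are on the bench. Next I'll view the mallet.

```bash
python3 - <<'E'
from h import *
f=dict(np.load("pics/w13.npz"));W=world(f,f);Z=W[...,2];col=f["color"].astype(int)
T=np.array([.4912,-.0036]);a=np.radians(8.67);c,s=np.cos(a),np.sin(a)
L=(W[...,:2]-T)@np.array([[c,-s],[s,c]])*1000
for n,y in(('big',-39),('ess',0),('zed',39)):
    for sx in(-1,1):
        m=(abs(L[...,0]-sx*26)<8)&(abs(L[...,1]-(y-sx*13))<8);print(n,sx,np.round(np.median(Z[m])*1000,1),m.sum(),col[m].mean(0).round())
for sx in(-1,1):
    for sy in(-1,1):
        m=(abs(L[...,0]-sx*45)<14)&(abs(L[...,1]-sy*126)<14)&(Z>.036)
        print('pin',sx,sy,np.round(np.median(Z[m])*1000,1),m.sum(),np.round(L[m].mean(0),1))
plan(.668,-.145,.25,np.radians(-5))
E
```

```text
big -1 17.4 181 [153. 154. 159.]
big 1 17.5 162 [120. 120. 125.]
ess -1 17.5 192 [141. 143. 147.]
ess 1 17.6 181 [149. 152. 156.]
zed -1 275.1 5598 [45. 46. 48.]
zed 1 206.1 412 [92. 87. 85.]
pin -1 -1 44.6 181 [ -44.6 -124.6]
pin -1 1 42.7 295 [-44.6 125.8]
pin 1 -1 45.0 185 [  44.8 -124.5]
pin 1 1 42.7 291 [ 44.8 125.9]
from [0.4851 0.0338 0.2157] 8.46 d mm [ 182.9 -178.8   34.3] twist 0.235 rows 10
 "linear": [[15, 20, -3], [16, 20, -4], [17, 20, -3], [17, 19, -4], [17, 19, -3]]  "twist": [0.02, 0.03, 0.02, 0.02, 0.03]
 "linear": [[18, 19, -4], [18, 18, -3], [18, 17, -3], [19, 17, -4], [19.7, 17.1, -3.3]]  "twist": [0.02, 0.02, 0.03, 0.02, 0.025]
```

Emit:
{"op": "jog_arm", "data": {
  "hand": [0.2,0.2,0.2,0.2,0.2],
  "linear": [
    [15,20,-3],
    [16,20,-4],
    [17,20,-3],
    [17,19,-4],
    [17,19,-3]
  ],
  "twist": [0.02,0.03,0.02,0.02,0.03]
}}

```text
time_s: 28.4
tcp_pos: [0.5756, -0.0558, 0.2297]
tcp_rot: [1.0, 0.014, -0.001, -0.0]
ft_force: [-0.0, -0.5, -0.4]
grip_width: 0.6
```

Emit:
{"op": "jog_arm", "data": {
  "hand": [0.2,0.2,0.2,0.2,0.2],
  "linear": [
    [18,19,-4],
    [18,18,-3],
    [18,17,-3],
    [19,17,-4],
    [19.7,17.1,-3.3]
  ],
  "twist": [0.02,0.02,0.03,0.02,0.025]
}}

```text
time_s: 29.02
tcp_pos: [0.667, -0.1452, 0.2465]
tcp_rot: [0.999, -0.044, -0.002, -0.0]
ft_force: [-0.5, 0.3, -0.4]
grip_width: 0.602
```

Emit:
{"op": "jog_arm", "data": {
  "hand": [0,0,0,0,0],
  "linear": [
    [0,0,0],
    [0,0,0],
    [0,0,0],
    [0,0,0],
    [0,0,0]
  ],
  "twist": [0,0,0,0,0]
}}

```text
time_s: 29.65
tcp_pos: [0.6673, -0.1446, 0.2489]
tcp_rot: [0.999, -0.043, 0.0, 0.0]
ft_force: [-0.8, 0.1, -0.7]
grip_width: 0.498
```

```bash
python3 - <<'E'
from h import *
s,f,W=look("w14");print(s["time_s"],toolpose(s)[:2],s["grip_width"])
Z=W[...,2];col=f["color"].astype(int)
m=(np.hypot(W[...,0]-.671,W[...,1]+.134)<.06)&(Z>.068)&(Z<.085);print('head',(W[m][:,:2].min(0)+W[m][:,:2].max(0))/2,np.median(Z[m]),np.ptp(W[m][:,:2],axis=0),m.sum())
h=(np.hypot(W[...,0]-.68,W[...,1]+.05)<.12)&(Z>.045)&(Z<.06)&((col[...,0]-col[...,2])>40)
print('handle',cv2.minAreaRect((W[h][:,:2]*1000).astype(np.float32)),np.median(Z[h]),h.sum(), W[h].min(0),W[h].max(0))
E
```

```text
29.65 (array([ 0.66725356, -0.14464502,  0.24893697]), np.float64(-0.08655930855383578)) 0.49812987449382634
head [ 0.68427153 -0.13906691] 0.07538435899924145 [0.04338306 0.04265976] 1429
handle ((735.5252685546875, -62.019622802734375), (124.96394348144531, 100.96537017822266), 83.1796646118164) 0.05028329054688263 2277 [ 0.67901605 -0.11960847  0.04500729] [0.79267471 0.0044576  0.05701114]
```

View pics/w14.png

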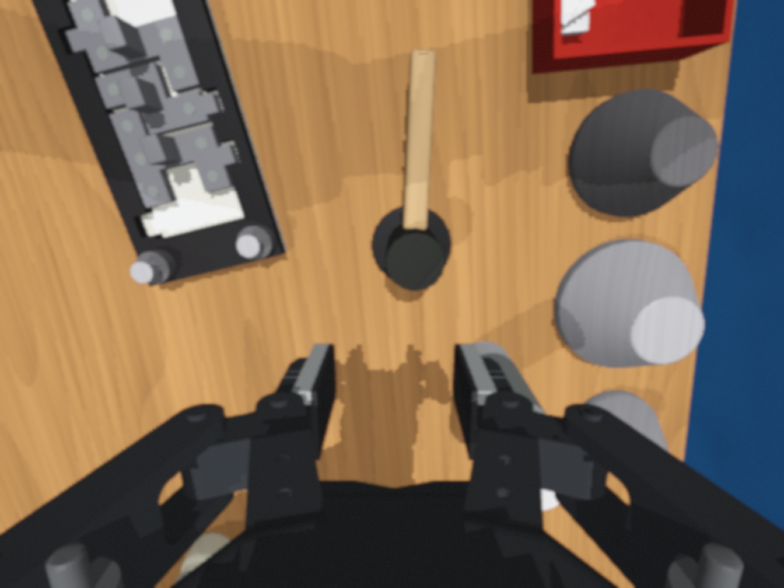

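```bash
python3 - <<'E'
from h import *
f=dict(np.load("pics/w14.npz"));W=world(f,f)
Z=W[...,2];col=f["color"].astype(int)
h=(np.abs(W[...,0]-.69)<.03)&(np.abs(W[...,1]+.06)<.08)&(Z>.045)&(Z<.057)&((col[...,0]-col[...,2])>30)
r=cv2.minAreaRect((W[h][:,:2]*1000).astype(np.float32));print(r,h.sum(),np.median(Z[h]))
v=cv2.fitLine((W[h][:,:2]*1000).astype(np.float32),cv2.DIST_HUBER,0,.01,.01).ravel();print(v,np.degrees(np.arctan2(v[1],v[0])))
pad=(np.hypot(W[...,0]-.684,W[...,1]+.139)<.05)&(Z<.009)&(Z>-.002)&(col.max(-1)<60)
pts=(W[pad][:,:2]*1000).astype(np.float32);print('pad',cv2.minEnclosingCircle(pts),pad.sum(),np.median(Z[pad]))
E
```

```text
((694.3863525390625, -57.27104187011719), (124.78813934326172, 18.091489791870117), 83.05538940429688) 2262 0.05028728748209374
[ 1.1998686e-01  9.9277550e-01  6.9451355e+02 -5.4191238e+01] 83.10865
pad ((684.2158203125, -139.57662963867188), 33.558921813964844) 601 0.003469636428801104
```

```bash
python3 - <<'E'
from h import *
a=np.radians(-6.9)
plan(.6896,-.0961,.12,a)
plan(.6896,-.0961,.038,a,start=(.6896,-.0961,.12,a))
E
```

```text
from [ 0.6673 -0.1447  0.2489] -4.97 d mm [  22.3   48.6 -128.9] twist 0.034 rows 5
 "linear": [[4, -10, 26], [3, -10, 26], [4, -10, 25], [3, -10, 26], [3.3, -10.6, 25.9]]  "twist": [0.01, 0.0, 0.01, 0.01, 0.004]
from [ 0.6896 -0.0961  0.12  ] -6.9 d mm [  0.   0. -82.] twist -0.0 rows 5
 "linear": [[0, 0, 16], [0, 0, 17], [0, 0, 16], [0, 0, 17], [0.0, 0.0, 16.0]]  "twist": [-0.0, -0.0, -0.0, -0.0, -0.0]
```

Emit:
{"op": "jog_arm", "data": {
  "hand": [0,0,0,0,0],
  "linear": [
    [4,-10,26],
    [3,-10,26],
    [4,-10,25],
    [3,-10,26],
    [3.3,-10.6,25.9]
  ],
  "twist": [0.01,0,0.01,0.01,0.004]
}}

```text
time_s: 30.32
tcp_pos: [0.69, -0.0957, 0.1182]
tcp_rot: [0.998, -0.061, 0.0, 0.0]
ft_force: [0.3, 0.4, 0.6]
grip_width: 0.5
```

Emit:
{"op": "jog_arm", "data": {
  "hand": [0,0,0,0,0],
  "linear": [
    [0,0,0],
    [0,0,0],
    [0,0,0],
    [0,0,0],
    [0,0,0]
  ],
  "twist": [0,0,0,0,0]
}}

```text
time_s: 30.95
tcp_pos: [0.69, -0.0967, 0.1205]
tcp_rot: [0.998, -0.061, 0.0, 0.0]
ft_force: [0.0, 0.3, -0.1]
grip_width: 0.5
```

```bash
python3 - <<'E'
from h import *
s,f,W=look("w15");print(s["time_s"],toolpose(s)[:2],s["grip_width"])
a=np.radians(-6.9)
plan(.6896,-.0961,.038,a)
E
```

```text
30.95 (array([ 0.68998687, -0.09665256,  0.12046012]), np.float64(-0.12146978608379369)) 0.5001366700773906
from [ 0.6899 -0.0966  0.1203] -6.95 d mm [ -0.3   0.5 -82.3] twist -0.001 rows 5
 "linear": [[0, 0, 16], [0, 0, 17], [0, 0, 16], [0, 0, 17], [-0.3, -0.4, 16.3]]  "twist": [-0.0, -0.0, -0.0, -0.0, -0.001]
```

View pics/w15.png

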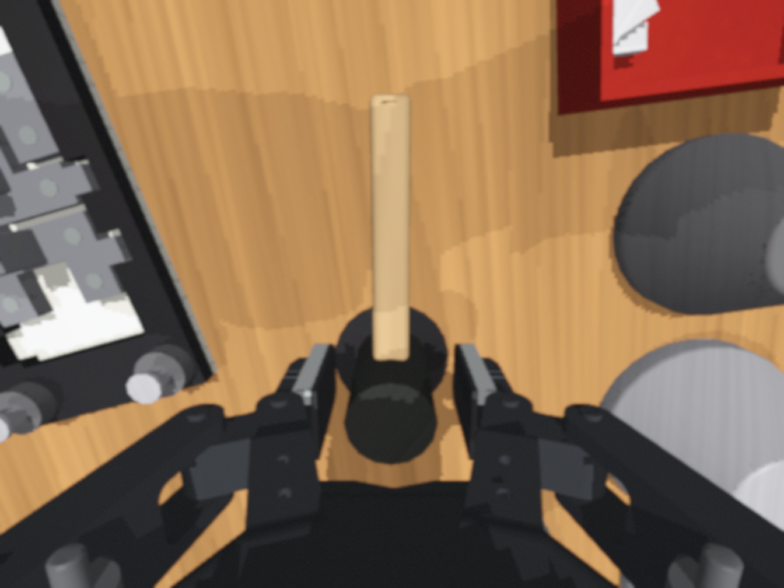

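Emit:
{"op": "jog_arm", "data": {
  "hand": [0,0,0,0,0],
  "linear": [
    [0,0,16],
    [0,0,17],
    [0,0,16],
    [0,0,17],
    [-0.3,-0.4,16]
  ],
  "twist": [0,0,0,0,0]
}}

```text
time_s: 31.62
tcp_pos: [0.6892, -0.0957, 0.0362]
tcp_rot: [0.998, -0.06, -0.0, -0.0]
ft_force: [0.7, 0.3, -0.2]
grip_width: 0.505
```

Emit:
{"op": "jog_arm", "data": {
  "hand": [-1,-1,-1,-1,-1],
  "linear": [
    [0,0,0],
    [0,0,0],
    [0,0,0],
    [0,0,0],
    [0,0,0]
  ],
  "twist": [0,0,0,0,0],
  "squeeze": 110
}}

```text
time_s: 32.25
tcp_pos: [0.6895, -0.0959, 0.038]
tcp_rot: [0.998, -0.06, 0.0, 0.0]
ft_force: [-0.7, -0.6, -2.3]
grip_width: 0.192
```

Emit:
{"op": "jog_arm", "data": {
  "hand": [-1,-1,-1,-1,-1],
  "linear": [
    [0,0,0],
    [0,0,0],
    [0,0,-4],
    [0,0,-8],
    [0,0,-10]
  ],
  "twist": [0,0,0,0,0]
}}

```text
time_s: 32.88
tcp_pos: [0.6896, -0.0957, 0.0606]
tcp_rot: [0.998, -0.06, 0.0, -0.0]
ft_force: [0.1, 0.7, -3.0]
grip_width: 0.194
```

Emit:
{"op": "jog_arm", "data": {
  "hand": [-1,-1,-1,-1,-1],
  "linear": [
    [0,0,-20],
    [0,0,-20],
    [0,0,-20],
    [0,0,-18],
    [0,0,0]
  ],
  "twist": [0,0,0,0,0]
}}

```text
time_s: 33.5
tcp_pos: [0.6909, -0.0957, 0.1404]
tcp_rot: [0.998, -0.061, 0.002, 0.0]
ft_force: [-0.2, 0.1, -3.7]
grip_width: 0.188
```

```bash
python3 - <<'E'
from h import *
s,f,W=look("w16");print(s["time_s"],toolpose(s)[:2],s["grip_width"],s["ft_force"],s["wrist_torque"])
t=env.grab_frame("side");save("side2",t,(280,150,480,330),3)
E
```

```text
33.5 (array([ 0.69086084, -0.09572678,  0.14035417]), np.float64(-0.1210951401612135)) 0.18756195372235093 [-0.1799384   0.09978111 -3.66938962] [ 0.14374004 -0.02516775  0.03043209]
```

View pics/w16.png

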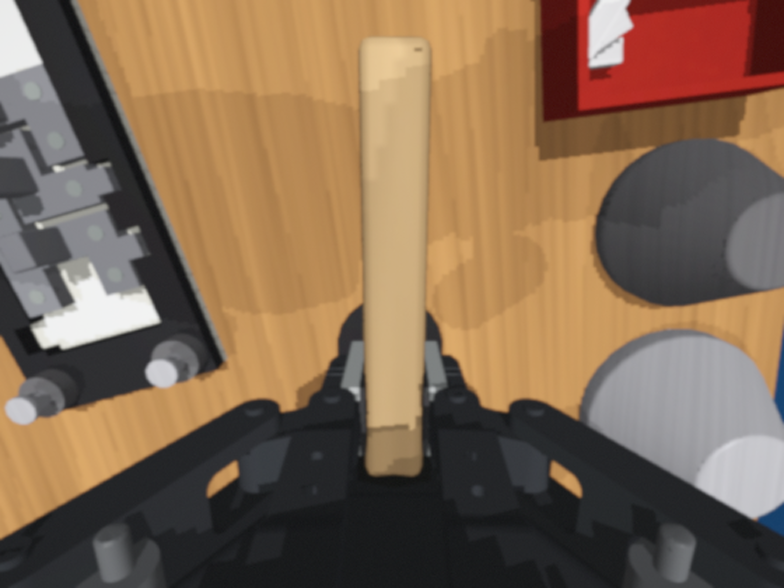

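View pics/side2.png

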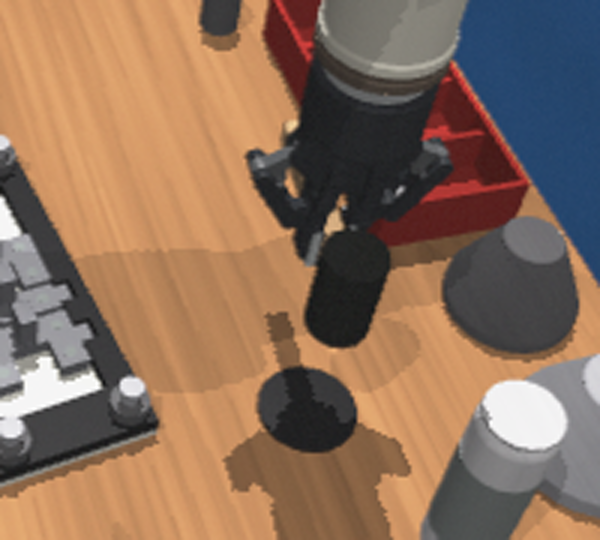

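```bash
python3 - <<'E'
from h import *
f=dict(np.load("pics/w16.npz"));W=world(f,f);p,t,M=toolpose(f);L=(W-p)@M*1000;col=f["color"].astype(int)
m=(abs(L[...,0])<8)&(L[...,1]<-20)&(L[...,1]>-100)&(abs(L[...,2]+13)<15)&((col[...,0]-col[...,2])>30)
print(np.polyfit(L[m][:,1],L[m][:,2],1),np.polyfit(L[m][:,1],L[m][:,0],1),m.sum(),L[m].min(0))
T=np.array([.4912,-.0036]);a=np.radians(8.67);c,s=np.cos(a),np.sin(a)
for n,x,y in(('far_right',45,-126),('near_right',-45,-126),('near_left',-45,126),('far_left',45,126)):
    q=T+np.array([c*x-s*y,s*x+c*y])/1000;print(n,q.round(4),'tcp',(q+[.0053,.0439]).round(4))
b=np.radians(-6.9)
plan(.5600,-.0774,.14,b)
E
```

```text
[ 2.12648929e-03 -1.31260874e+01] [-0.00072337  0.0439123 ] 9668 [ -7.99959245 -99.96700588 -15.92565804]
far_right [ 0.5547 -0.1214] tcp [ 0.56   -0.0775]
near_right [ 0.4657 -0.1349] tcp [ 0.471 -0.091]
near_left [0.4277 0.1142] tcp [0.433  0.1581]
far_left [0.5167 0.1277] tcp [0.522  0.1716]
from [ 0.6893 -0.096   0.1377] -6.94 d mm [-129.3   18.6    2.3] twist -0.001 rows 5
 "linear": [[-26, -1, 0], [-26, 0, -1], [-26, -1, 0], [-26, 0, -1], [-26.6, -0.8, -0.3]]  "twist": [-0.0, -0.0, -0.0, -0.0, -0.001]
```

The handle is level and square in the grip. I'll move over the far-right pin.

Emit:
{"op": "jog_arm", "data": {
  "hand": [-1,-1,-1,-1,-1],
  "linear": [
    [-26,-1,0],
    [-26,0,-1],
    [-26,-1,0],
    [-26,0,-1],
    [-26.6,-0.8,0]
  ],
  "twist": [0,0,0,0,0]
}}

```text
time_s: 34.22
tcp_pos: [0.5586, -0.0772, 0.1388]
tcp_rot: [0.998, -0.061, -0.001, -0.0]
ft_force: [0.8, -1.0, -2.7]
grip_width: 0.194
```

Emit:
{"op": "jog_arm", "data": {
  "hand": [-1,-1,-1,-1,-1],
  "linear": [
    [0,0,0],
    [0,0,0],
    [0,0,15],
    [0,0,15],
    [0,0,15]
  ],
  "twist": [0,0,0,0,0]
}}

```text
time_s: 34.85
tcp_pos: [0.5599, -0.0771, 0.093]
tcp_rot: [0.998, -0.06, -0.001, -0.0]
ft_force: [0.7, -0.2, -3.7]
grip_width: 0.187
```

```bash
python3 - <<'E'
from h import *
s=env.get_state();print(s["time_s"],toolpose(s)[:2],s["ft_force"])
t=env.grab_frame("side");save("side3",t,(220,180,400,340),3)
s=env.get_state();print(s["time_s"],toolpose(s)[:2],s["ft_force"])
E
```

```text
34.85 (array([ 0.5598548 , -0.07714153,  0.09303806]), np.float64(-0.12090937631849838)) [ 0.74469119 -0.18634243 -3.675429  ]
34.9 (array([ 0.5584888 , -0.07710088,  0.09122894]), np.float64(-0.12090702270232094)) [-1.30386161  0.16773803 -4.1980408 ]
```

View pics/side3.png

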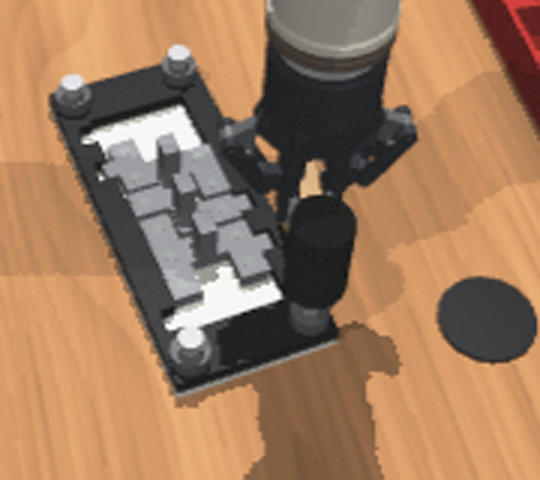

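The mallet is over the pin, so I'm pressing down.

Emit:
{"op": "jog_arm", "data": {
  "hand": [-1,-1,-1,-1,-1],
  "linear": [
    [0,0,6],
    [0,0,5],
    [0,0,3],
    [0,0,3],
    [0,0,3]
  ],
  "twist": [0,0,0,0,0]
}}

```text
time_s: 35.52
tcp_pos: [0.5605, -0.0771, 0.0755]
tcp_rot: [0.998, -0.06, 0.0, 0.0]
ft_force: [-2.9, 0.5, 4.5]
grip_width: 0.189
```

Emit:
{"op": "jog_arm", "data": {
  "hand": [-1,-1,-1,-1,-1],
  "linear": [
    [0,0,2],
    [0,0,2],
    [0,0,1],
    [0,0,1],
    [0,0,0]
  ],
  "twist": [0,0,0,0,0]
}}

```text
time_s: 36.15
tcp_pos: [0.5605, -0.0771, 0.0689]
tcp_rot: [0.998, -0.06, 0.0, -0.0]
ft_force: [-0.5, 1.6, 3.3]
grip_width: 0.192
```

Emit:
{"op": "jog_arm", "data": {
  "hand": [-1,-1,-1,-1,-1],
  "linear": [
    [0,0,1],
    [0,0,1],
    [0,0,1],
    [0,0,1],
    [0,0,0]
  ],
  "twist": [0,0,0,0,0]
}}

```text
time_s: 36.78
tcp_pos: [0.5607, -0.0768, 0.0664]
tcp_rot: [0.998, -0.06, 0.0, 0.0]
ft_force: [-4.9, 1.6, 16.8]
grip_width: 0.193
```

The pin is bottomed at about 20 N against its 9 N. I'll lift and go to near-right.

Emit:
{"op": "jog_arm", "data": {
  "hand": [-1,-1,-1,-1,-1],
  "linear": [
    [0,0,-5],
    [0,0,-10],
    [0,0,-15],
    [0,0,-10],
    [0,0,0]
  ],
  "twist": [0,0,0,0,0]
}}

```text
time_s: 37.4
tcp_pos: [0.561, -0.0774, 0.106]
tcp_rot: [0.998, -0.061, 0.001, 0.0]
ft_force: [0.6, 0.5, -3.5]
grip_width: 0.193
```

```bash
python3 - <<'E'
from h import *
s=env.get_state();print(s["time_s"],s["ft_force"])
b=np.radians(-6.9);plan(.471,-.091,.095,b)
E
```

```text
37.4 [ 0.57926123  0.50553798 -3.46192177]
from [ 0.561  -0.0774  0.106 ] -6.94 d mm [-90.  -13.6 -11. ] twist -0.001 rows 5
 "linear": [[-18, 5, 2], [-17, 5, 2], [-18, 5, 3], [-17, 5, 2], [-17.7, 4.4, 2.0]]  "twist": [-0.0, -0.0, -0.0, -0.0, -0.001]
```

Emit:
{"op": "jog_arm", "data": {
  "hand": [-1,-1,-1,-1,-1],
  "linear": [
    [-18,5,2],
    [-17,5,2],
    [-18,5,3],
    [-17,5,2],
    [-17.7,4.4,2]
  ],
  "twist": [0,0,0,0,0]
}}

```text
time_s: 38.02
tcp_pos: [0.4694, -0.0911, 0.0936]
tcp_rot: [0.998, -0.061, -0.0, -0.0]
ft_force: [0.3, 0.9, -3.4]
grip_width: 0.191
```

Emit:
{"op": "jog_arm", "data": {
  "hand": [-1,-1,-1,-1,-1],
  "linear": [
    [0,0,0],
    [0,0,0],
    [0,0,5],
    [0,0,5],
    [0,0,3]
  ],
  "twist": [0,0,0,0,0]
}}

```text
time_s: 38.65
tcp_pos: [0.4701, -0.0907, 0.0803]
tcp_rot: [0.998, -0.06, -0.0, -0.0]
ft_force: [-0.5, 0.6, -3.1]
grip_width: 0.193
```

```bash
python3 - <<'E'
from h import *
s=env.get_state();print(s["time_s"],toolpose(s)[:2],s["ft_force"])
t=env.grab_frame("side");save("side4",t,(220,180,400,340),3)
E
```

```text
38.65 (array([ 0.47013808, -0.09068758,  0.08025497]), np.float64(-0.12069190369910639)) [-0.47497702  0.5965789  -3.09840786]
```

View pics/side4.png

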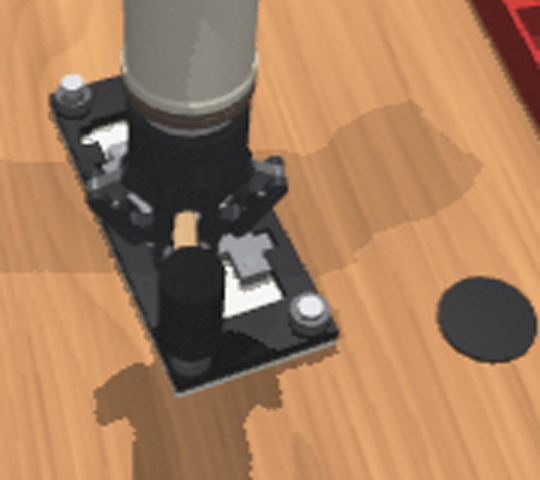

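The far-right pin is down, with its head on the collar at (310,310). Pressing near-right.

Emit:
{"op": "jog_arm", "data": {
  "hand": [-1,-1,-1,-1,-1],
  "linear": [
    [0,0,3],
    [0,0,3],
    [0,0,3],
    [0,0,3],
    [0,0,2]
  ],
  "twist": [0,0,0,0,0]
}}

```text
time_s: 39.33
tcp_pos: [0.4703, -0.0906, 0.0669]
tcp_rot: [0.998, -0.06, 0.0, -0.0]
ft_force: [-2.4, 2.7, 6.0]
grip_width: 0.189
```

Emit:
{"op": "jog_arm", "data": {
  "hand": [-1,-1,-1,-1,-1],
  "linear": [
    [0,0,1],
    [0,0,1],
    [0,0,1],
    [0,0,0],
    [0,0,0]
  ],
  "twist": [0,0,0,0,0]
}}

```text
time_s: 39.95
tcp_pos: [0.4707, -0.0901, 0.0658]
tcp_rot: [0.998, -0.06, 0.0, 0.001]
ft_force: [-8.9, 4.3, 28.3]
grip_width: 0.188
```

Emit:
{"op": "jog_arm", "data": {
  "hand": [-1,-1,-1,-1,-1],
  "linear": [
    [0,0,-5],
    [0,0,-15],
    [0,0,-20],
    [0,0,-12],
    [0,0,0]
  ],
  "twist": [0,0,0,0,0]
}}

```text
time_s: 40.58
tcp_pos: [0.4709, -0.0914, 0.1166]
tcp_rot: [0.998, -0.061, 0.001, 0.0]
ft_force: [0.4, 0.1, -4.0]
grip_width: 0.189
```

```bash
python3 - <<'E'
from h import *
s=env.get_state();print(s["time_s"],s["ft_force"])
b=np.radians(-6.9);plan(.433,.158,.105,b,maxmm=30)
E
```

```text
40.575 [ 0.35582832  0.06419449 -3.96183913]
from [ 0.4709 -0.0914  0.1166] -6.97 d mm [-37.9 249.4 -11.6] twist -0.001 rows 10
 "linear": [[-7, -24, 1], [-7, -25, 1], [-6, -24, 1], [-7, -24, 2], [-7, -24, 1]]  "twist": [-0.0, -0.0, -0.0, -0.0, -0.0]
 "linear": [[-7, -25, 1], [-7, -24, 1], [-6, -24, 1], [-7, -25, 1], [-6.9, -23.9, 1.6]]  "twist": [-0.0, -0.0, -0.0, -0.0, -0.001]
```

Emit:
{"op": "jog_arm", "data": {
  "hand": [-1,-1,-1,-1,-1],
  "linear": [
    [-7,-24,1],
    [-7,-25,1],
    [-6,-24,1],
    [-7,-24,2],
    [-7,-24,1]
  ],
  "twist": [0,0,0,0,0]
}}

```text
time_s: 41.2
tcp_pos: [0.4504, 0.0339, 0.1091]
tcp_rot: [0.998, -0.061, -0.0, -0.0]
ft_force: [-0.4, -0.2, -2.6]
grip_width: 0.199
```

Emit:
{"op": "jog_arm", "data": {
  "hand": [-1,-1,-1,-1,-1],
  "linear": [
    [-7,-25,1],
    [-7,-24,1],
    [-6,-24,1],
    [-7,-25,1],
    [-6.9,-23.9,1.6]
  ],
  "twist": [0,0,0,0,0]
}}

```text
time_s: 41.82
tcp_pos: [0.4316, 0.159, 0.1036]
tcp_rot: [0.998, -0.061, -0.0, 0.0]
ft_force: [0.4, 1.0, -3.3]
grip_width: 0.193
```

Emit:
{"op": "jog_arm", "data": {
  "hand": [-1,-1,-1,-1,-1],
  "linear": [
    [0,0,0],
    [0,0,0],
    [0,0,8],
    [0,0,8],
    [0,0,6]
  ],
  "twist": [0,0,0,0,0]
}}

```text
time_s: 42.45
tcp_pos: [0.4319, 0.1578, 0.0814]
tcp_rot: [0.998, -0.061, -0.0, 0.0]
ft_force: [-0.5, 0.2, -3.4]
grip_width: 0.191
```

```bash
python3 - <<'E'
from h import *
s=env.get_state();print(s["time_s"],toolpose(s)[:2],s["ft_force"])
t=env.grab_frame("side");save("side5",t,(200,140,400,340),3)
E
```

```text
42.45 (array([0.43185442, 0.15779366, 0.08137487]), np.float64(-0.12177116028981663)) [-0.54726734  0.20173426 -3.44541582]
```

View pics/side5.png

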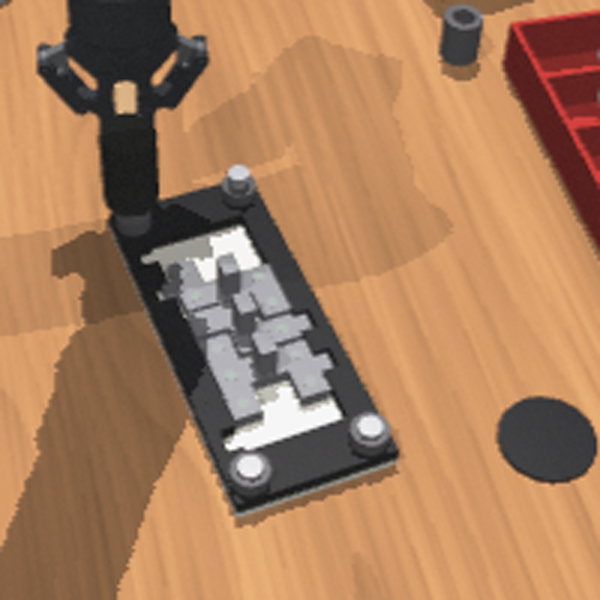

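Both right pins are down, at (250,470) and (370,430). The mallet is over near-left.

Emit:
{"op": "jog_arm", "data": {
  "hand": [-1,-1,-1,-1,-1],
  "linear": [
    [0,0,3],
    [0,0,3],
    [0,0,3],
    [0,0,3],
    [0,0,3]
  ],
  "twist": [0,0,0,0,0]
}}

```text
time_s: 43.12
tcp_pos: [0.4323, 0.1587, 0.0674]
tcp_rot: [0.998, -0.06, 0.0, -0.0]
ft_force: [-2.0, 0.2, 5.2]
grip_width: 0.192
```

Emit:
{"op": "jog_arm", "data": {
  "hand": [-1,-1,-1,-1,-1],
  "linear": [
    [0,0,1],
    [0,0,1],
    [0,0,1],
    [0,0,0],
    [0,0,0]
  ],
  "twist": [0,0,0,0,0]
}}

```text
time_s: 43.75
tcp_pos: [0.4325, 0.1593, 0.0659]
tcp_rot: [0.998, -0.06, 0.001, 0.0]
ft_force: [-5.4, -0.0, 24.5]
grip_width: 0.192
```

Bottomed. Lifting and moving on to far-left.

Emit:
{"op": "jog_arm", "data": {
  "hand": [-1,-1,-1,-1,-1],
  "linear": [
    [0,0,-5],
    [0,0,-12],
    [0,0,-15],
    [0,0,-8],
    [0,0,0]
  ],
  "twist": [0,0,0,0,0]
}}

```text
time_s: 44.38
tcp_pos: [0.4327, 0.1584, 0.105]
tcp_rot: [0.998, -0.061, 0.001, -0.0]
ft_force: [0.0, 0.6, -3.0]
grip_width: 0.197
```

```bash
python3 - <<'E'
from h import *
s=env.get_state();print(s["time_s"],s["ft_force"])
b=np.radians(-6.9);plan(.522,.1716,.098,b,maxmm=30)
E
```

```text
44.375 [ 0.04161422  0.5660916  -2.95673783]
from [0.4327 0.1584 0.105 ] -6.96 d mm [89.3 13.2 -7. ] twist -0.001 rows 5
 "linear": [[17, -5, 1], [18, -5, 2], [17, -4, 1], [18, -5, 2], [17.0, -4.9, 1.0]]  "twist": [-0.0, -0.0, -0.0, -0.0, -0.001]
```

Emit:
{"op": "jog_arm", "data": {
  "hand": [-1,-1,-1,-1,-1],
  "linear": [
    [17,-5,1],
    [18,-5,2],
    [17,-4,1],
    [18,-5,2],
    [17,-4.9,1]
  ],
  "twist": [0,0,0,0,0]
}}

```text
time_s: 45.0
tcp_pos: [0.5215, 0.1714, 0.0965]
tcp_rot: [0.998, -0.061, -0.001, 0.0]
ft_force: [-0.3, 0.6, -2.6]
grip_width: 0.194
```

Emit:
{"op": "jog_arm", "data": {
  "hand": [-1,-1,-1,-1,-1],
  "linear": [
    [0,0,0],
    [0,0,0],
    [0,0,5],
    [0,0,6],
    [0,0,5]
  ],
  "twist": [0,0,0,0,0]
}}

```text
time_s: 45.62
tcp_pos: [0.521, 0.1714, 0.0807]
tcp_rot: [0.998, -0.06, -0.0, 0.0]
ft_force: [0.1, 0.6, -3.0]
grip_width: 0.193
```

```bash
python3 - <<'E'
from h import *
s=env.get_state();print(s["time_s"],toolpose(s)[:2],s["ft_force"])
t=env.grab_frame("side");save("side6",t,(200,140,400,340),3)
E
```

```text
45.625 (array([0.52097216, 0.17140711, 0.08068399]), np.float64(-0.12088106468981129)) [ 0.06012151  0.59713923 -2.9537551 ]
```

View pics/side6.png

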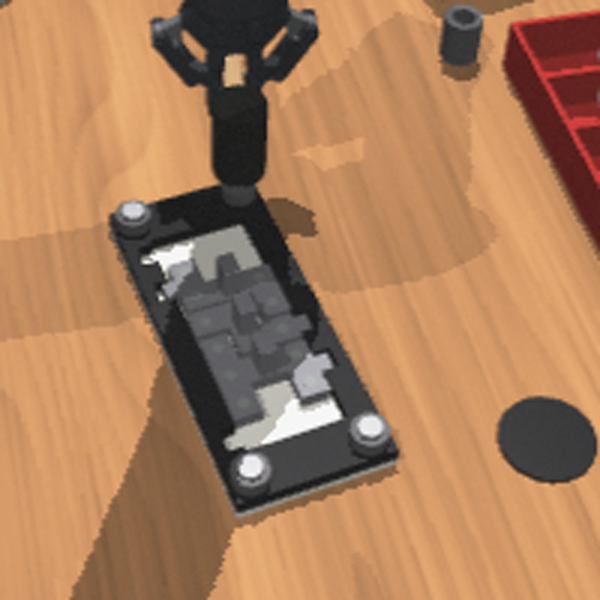

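Three pins are down. Pressing the last one.

Emit:
{"op": "jog_arm", "data": {
  "hand": [-1,-1,-1,-1,-1],
  "linear": [
    [0,0,3],
    [0,0,3],
    [0,0,3],
    [0,0,3],
    [0,0,3]
  ],
  "twist": [0,0,0,0,0]
}}

```text
time_s: 46.3
tcp_pos: [0.5215, 0.172, 0.0666]
tcp_rot: [0.998, -0.06, 0.0, -0.0]
ft_force: [-3.0, 3.1, 13.1]
grip_width: 0.19
```

Emit:
{"op": "jog_arm", "data": {
  "hand": [-1,-1,-1,-1,-1],
  "linear": [
    [0,0,1],
    [0,0,1],
    [0,0,1],
    [0,0,0],
    [0,0,0]
  ],
  "twist": [0,0,0,0,0]
}}

```text
time_s: 46.92
tcp_pos: [0.5218, 0.1726, 0.0659]
tcp_rot: [0.998, -0.06, 0.001, 0.001]
ft_force: [-6.6, -0.8, 25.0]
grip_width: 0.195
```

Emit:
{"op": "jog_arm", "data": {
  "hand": [-1,-1,-1,-1,-1],
  "linear": [
    [0,0,-5],
    [0,0,-12],
    [0,0,-20],
    [0,0,-20],
    [0,0,-10]
  ],
  "twist": [0,0,0,0,0]
}}

```text
time_s: 47.55
tcp_pos: [0.5222, 0.172, 0.1322]
tcp_rot: [0.998, -0.061, 0.001, -0.0]
ft_force: [-0.0, 0.5, -2.6]
grip_width: 0.193
```

Emit:
{"op": "jog_arm", "data": {
  "hand": [-1,-1,-1,-1,-1],
  "linear": [
    [0,0,0],
    [0,0,0],
    [0,0,0],
    [0,0,0],
    [0,0,0]
  ],
  "twist": [0,0,0,0,0]
}}

```text
time_s: 48.18
tcp_pos: [0.5211, 0.1717, 0.1299]
tcp_rot: [0.998, -0.06, -0.0, -0.0]
ft_force: [0.0, -0.5, -3.2]
grip_width: 0.191
```

```bash
python3 - <<'E'
from h import *
s,f,W=look("w17");print(s["time_s"],toolpose(s)[:2],s["ft_force"],s["grip_width"])
p,t,M=toolpose(s);L=(W-p)@M*1000;col=f["color"].astype(int)
m=(abs(L[...,0])<8)&(L[...,1]<-20)&(L[...,1]>-80)&(abs(L[...,2]+13)<15)&((col[...,0]-col[...,2])>30)
print('handle tilt',np.polyfit(L[m][:,1],L[m][:,2],1),'tip',L[(abs(L[...,0])<8)&(abs(L[...,2]+13)<8)&((col[...,0]-col[...,2])>30)].min(0))
f0=dict(np.load("pics/w16.npz"));W0=world(f0,f0);p0,_,M0=toolpose(f0);L0=(W0-p0)@M0*1000;c0=f0["color"].astype(int)
print('tip before',L0[(abs(L0[...,0])<8)&(abs(L0[...,2]+13)<8)&((c0[...,0]-c0[...,2])>30)].min(0))
# pins from top + side
T=np.array([.4912,-.0036]);a=np.radians(8.67);c,s_=np.cos(a),np.sin(a)
for n in("top","side"):
    g=env.grab_frame(n);save(n+"7",g,s=1.4);Wg=world(g);Lg=(Wg[...,:2]-T)@np.array([[c,-s_],[s_,c]])*1000
    for x in(-45,45):
        for y in(-126,126):
            k=(np.hypot(Lg[...,0]-x,Lg[...,1]-y)<12);print(n,x,y,np.round(np.percentile(Wg[k][:,2],[50,90])*1000,1) if k.any() else None)
plan(.6895,-.0959,.12,np.radians(-6.9))
E
```

```text
48.175 (array([0.52113343, 0.17170987, 0.12992777]), np.float64(-0.12080618849997306)) [ 0.00929226 -0.47089046 -3.24341601] 0.19069130489465427
handle tilt [ 2.38499850e-03 -1.31862569e+01] tip [  -7.99676409 -100.81849628  -20.80856241]
tip before [  -7.99959245 -100.68400352  -20.20920155]
top -45 -126 [33.3 37.2]
top -45 126 [592.5 602.8]
top 45 -126 [33.9 37.5]
top 45 126 [542.4 551.6]
side -45 -126 [32.8 35.6]
side -45 126 [32.9 36. ]
side 45 -126 [33.2 35.5]
side 45 126 [343.1 423.3]
from [0.5213 0.1717 0.1301] -6.93 d mm [ 168.2 -267.6  -10.1] twist -0.0 rows 10
 "linear": [[20, 25, 1], [20, 24, 1], [20, 25, 1], [20, 24, 1], [20, 25, 1]]  "twist": [-0.0, -0.0, -0.0, -0.0, -0.0]
 "linear": [[20, 24, 1], [20, 25, 1], [19, 24, 1], [20, 25, 1], [20.3, 24.3, 1.1]]  "twist": [-0.0, -0.0, -0.0, -0.0, -0.0]
```

View pics/side7.png

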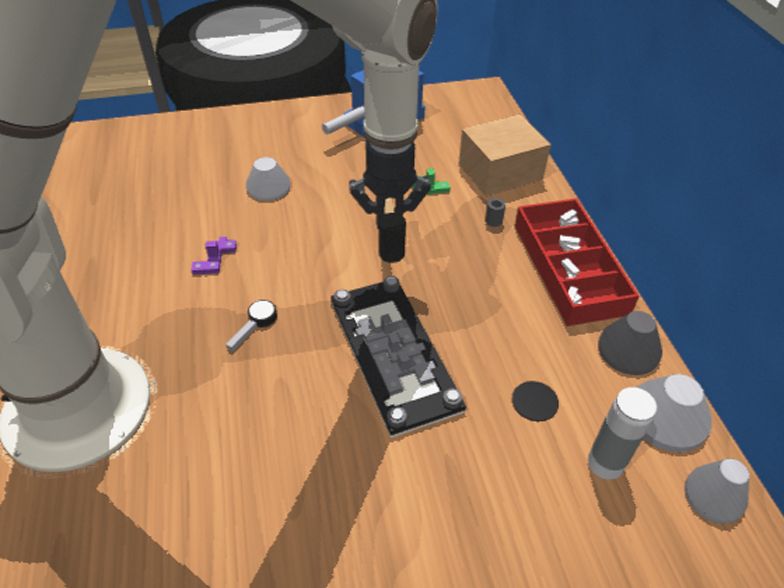

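Three pins read about 33 mm (home is 34) and the mallet hasn't slipped in the grip. I'll check the fourth after the arm moves; returning the mallet now.

Emit:
{"op": "jog_arm", "data": {
  "hand": [-1,-1,-1,-1,-1],
  "linear": [
    [20,25,1],
    [20,24,1],
    [20,25,1],
    [20,24,1],
    [20,25,1]
  ],
  "twist": [0,0,0,0,0]
}}

```text
time_s: 48.95
tcp_pos: [0.6062, 0.0367, 0.1251]
tcp_rot: [0.998, -0.06, -0.0, -0.0]
ft_force: [0.2, 0.5, -3.4]
grip_width: 0.193
```

Emit:
{"op": "jog_arm", "data": {
  "hand": [-1,-1,-1,-1,-1],
  "linear": [
    [20,24,1],
    [20,25,1],
    [19,24,1],
    [20,25,1],
    [20.3,24.3,1.1]
  ],
  "twist": [0,0,0,0,0]
}}

```text
time_s: 49.58
tcp_pos: [0.6899, -0.097, 0.1198]
tcp_rot: [0.998, -0.061, -0.0, -0.0]
ft_force: [0.3, 0.7, -3.3]
grip_width: 0.19
```

Emit:
{"op": "jog_arm", "data": {
  "hand": [-1,-1,-1,-1,-1],
  "linear": [
    [0,0,0],
    [0,0,0],
    [0,0,0],
    [0,0,0],
    [0,0,0]
  ],
  "twist": [0,0,0,0,0]
}}

```text
time_s: 50.2
tcp_pos: [0.6895, -0.0954, 0.1203]
tcp_rot: [0.998, -0.06, 0.0, 0.0]
ft_force: [-0.4, -0.3, -3.4]
grip_width: 0.191
```

```bash
python3 - <<'E'
from h import *
s=env.get_state();print(s["time_s"],toolpose(s)[:2],s["ft_force"],s["grip_width"])
T=np.array([.4912,-.0036]);a=np.radians(8.67);c,s_=np.cos(a),np.sin(a)
for n in("top","side"):
    g=env.grab_frame(n);save(n+"8",g,(230,100,420,330),3);Wg=world(g);Lg=(Wg[...,:2]-T)@np.array([[c,-s_],[s_,c]])*1000
    for x in(-45,45):
        for y in(-126,126):
            k=(np.hypot(Lg[...,0]-x,Lg[...,1]-y)<12);print(n,x,y,np.round(np.percentile(Wg[k][:,2],[50,90])*1000,1) if k.any() else None)
plan(.6895,-.0959,.045,np.radians(-6.9))
E
```

```text
50.2 (array([ 0.68949405, -0.0953822 ,  0.12029253]), np.float64(-0.12019532497021924)) [-0.44004403 -0.32597316 -3.36094601] 0.19120942682148342
top -45 -126 [608.8 623.4]
top -45 126 [33.4 36.5]
top 45 -126 [578.8 585.8]
top 45 126 [33.9 37.2]
side -45 -126 [32.8 35.6]
side -45 126 [33.3 35.6]
side 45 -126 [32.8 35.2]
side 45 126 [32.9 35.9]
from [ 0.6895 -0.0957  0.1202] -6.91 d mm [ -0.   -0.2 -75.2] twist -0.0 rows 5
 "linear": [[0, 0, 15], [0, 0, 15], [0, 0, 15], [0, 0, 15], [-0.0, 0.2, 15.2]]  "twist": [-0.0, -0.0, -0.0, -0.0, -0.0]
```

View pics/top8.png

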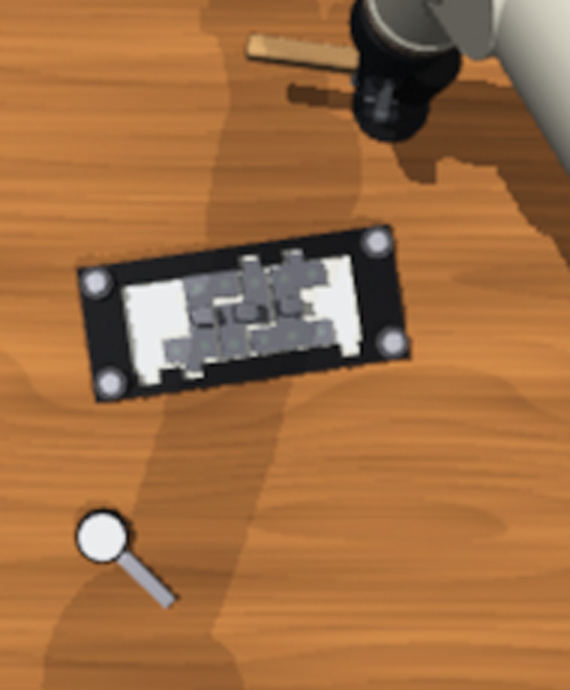

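All four pins read home from the side camera at 33±0.3 mm, equal to each other. Lowering the mallet onto its pad.

Emit:
{"op": "jog_arm", "data": {
  "hand": [-1,-1,-1,-1,-1],
  "linear": [
    [0,0,20],
    [0,0,20],
    [0,0,18],
    [0,0,10],
    [0,0,6]
  ],
  "twist": [0,0,0,0,0]
}}

```text
time_s: 50.92
tcp_pos: [0.6893, -0.0957, 0.045]
tcp_rot: [0.998, -0.06, -0.0, -0.0]
ft_force: [-0.2, 0.6, -3.3]
grip_width: 0.196
```

Emit:
{"op": "jog_arm", "data": {
  "hand": [-1,-1,-1,-1,-1],
  "linear": [
    [0,0,3],
    [0,0,3],
    [0,0,2],
    [0,0,0.5],
    [0,0,0]
  ],
  "twist": [0,0,0,0,0]
}}

```text
time_s: 51.55
tcp_pos: [0.6897, -0.096, 0.0378]
tcp_rot: [0.998, -0.06, 0.0, 0.0]
ft_force: [0.3, -0.1, -3.3]
grip_width: 0.194
```

Emit:
{"op": "jog_arm", "data": {
  "hand": [-1,-1,-1,-1,-1],
  "linear": [
    [0,0,0.5],
    [0,0,0.5],
    [0,0,0],
    [0,0,0],
    [0,0,0]
  ],
  "twist": [0,0,0,0,0]
}}

```text
time_s: 52.18
tcp_pos: [0.6898, -0.0958, 0.0372]
tcp_rot: [0.998, -0.06, 0.0, 0.0]
ft_force: [-1.6, 1.0, 2.6]
grip_width: 0.192
```

The mallet is standing on the pad, with its weight off the wrist. Opening.

Emit:
{"op": "jog_arm", "data": {
  "hand": [-0.2,-0.2,-0.2,-0.2,-0.2],
  "linear": [
    [0,0,0],
    [0,0,0],
    [0,0,0],
    [0,0,0],
    [0,0,0]
  ],
  "twist": [0,0,0,0,0]
}}

```text
time_s: 52.8
tcp_pos: [0.6896, -0.0959, 0.0366]
tcp_rot: [0.998, -0.06, 0.0, -0.0]
ft_force: [-0.1, 0.9, -0.9]
grip_width: 0.396
```

Emit:
{"op": "jog_arm", "data": {
  "hand": [-0.1,-0.1,-0.1,-0.1,-0.1],
  "linear": [
    [0,0,-5],
    [0,0,-15],
    [0,0,-20],
    [0,0,-30],
    [0,0,-30]
  ],
  "twist": [0,0,0,0,0]
}}

```text
time_s: 53.42
tcp_pos: [0.69, -0.0958, 0.1393]
tcp_rot: [0.998, -0.06, 0.001, 0.0]
ft_force: [0.2, 0.1, 0.0]
grip_width: 0.453
```

Emit:
{"op": "jog_arm", "data": {
  "hand": [0,0,0,0,0],
  "linear": [
    [-10,10,-30],
    [-10,10,-30],
    [-10,10,-30],
    [0,0,-10],
    [0,0,0]
  ],
  "twist": [0,0,0,0,0]
}}

```text
time_s: 54.05
tcp_pos: [0.6569, -0.1217, 0.2379]
tcp_rot: [0.998, -0.06, 0.001, 0.0]
ft_force: [0.4, 0.1, -0.2]
grip_width: 0.496
```

```bash
python3 - <<'E'
from h import *
s,f,W=look("w18");print(s["time_s"],toolpose(s)[:2],s["ft_force"],s["grip_width"])
Z=W[...,2];col=f["color"].astype(int)
m=(np.hypot(W[...,0]-.684,W[...,1]+.139)<.04)&(Z>.068)&(Z<.085);print('head',(W[m][:,:2].min(0)+W[m][:,:2].max(0))/2,np.median(Z[m]),np.ptp(W[m][:,:2],axis=0))
h=(np.abs(W[...,0]-.69)<.03)&(np.abs(W[...,1]+.06)<.08)&(Z>.045)&(Z<.057)&((col[...,0]-col[...,2])>30)
print('handle',cv2.minAreaRect((W[h][:,:2]*1000).astype(np.float32)),np.median(Z[h]))
g=env.grab_frame("side");save("side9",g,s=1.4)
T=np.array([.4912,-.0036]);a=np.radians(8.67);c,s_=np.cos(a),np.sin(a)
L=(W[...,:2]-T)@np.array([[c,-s_],[s_,c]])*1000
Wg=world(g);Lg=(Wg[...,:2]-T)@np.array([[c,-s_],[s_,c]])*1000
for nm,LL,ZZ in(('wrist',L,Z),('side',Lg,Wg[...,2])):
  for n,y in(('big',-39),('ess',0),('zed',39)):
    for sx in(-1,1):
        k=(abs(LL[...,0]-sx*26)<8)&(abs(LL[...,1]-(y-sx*13))<8)&(ZZ<.1)
        if k.any(): print(nm,n,sx,np.round(np.percentile(ZZ[k],[10,50,90])*1000,1),k.sum())
  for x,y in((0,150-0),): pass
  k=(abs(LL[...,0])<30)&(abs(abs(LL[...,1])-118)<4)&(ZZ<.1);print(nm,'rim',np.median(ZZ[k]))
E
```

```text
54.05 (array([ 0.6568808 , -0.12165729,  0.23793086]), np.float64(-0.12076886632244171)) [ 0.4127695   0.09590039 -0.19196396] 0.4959304564584337
head [ 0.68540958 -0.13945445] 0.07535507346492731 [0.04306588 0.04296711]
handle ((695.546630859375, -58.13260269165039), (124.09147644042969, 18.138816833496094), 82.9371109008789) 0.05028595305228514
wrist big -1 [16.5 17.3 18.2] 197
wrist big 1 [16.1 17.3 18.3] 211
wrist ess -1 [16.5 17.5 18.4] 198
wrist ess 1 [16.4 17.4 18.4] 233
wrist zed -1 [16.4 17.4 18.2] 250
wrist zed 1 [16.4 17.5 18.5] 246
wrist rim 0.01724985669221568
side big -1 [16.6 18.7 20.5] 46
side big 1 [16.6 18.3 20.5] 44
side ess -1 [17.1 19.1 21.4] 42
side ess 1 [17.5 18.8 20.8] 37
side zed -1 [16.9 18.9 20.4] 39
side zed 1 [16.5 19.  20. ] 35
side rim 0.01863147608640059
```

View pics/w18.png

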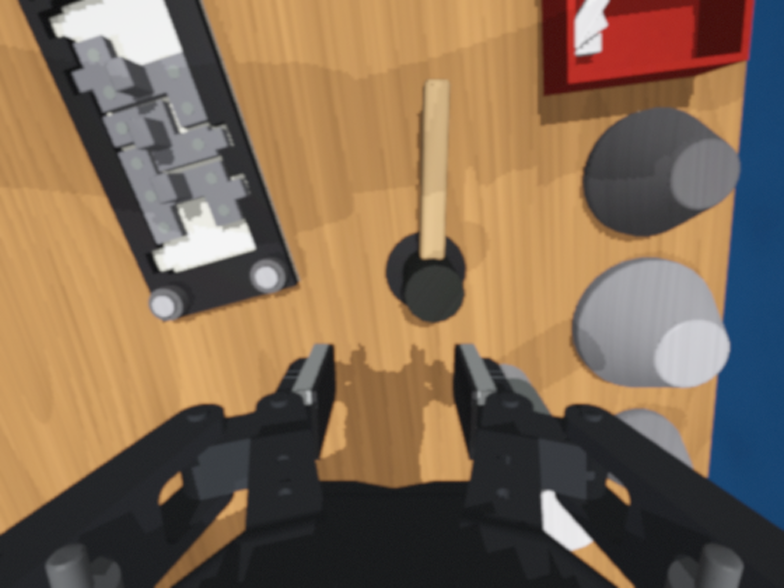

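View pics/side9.png

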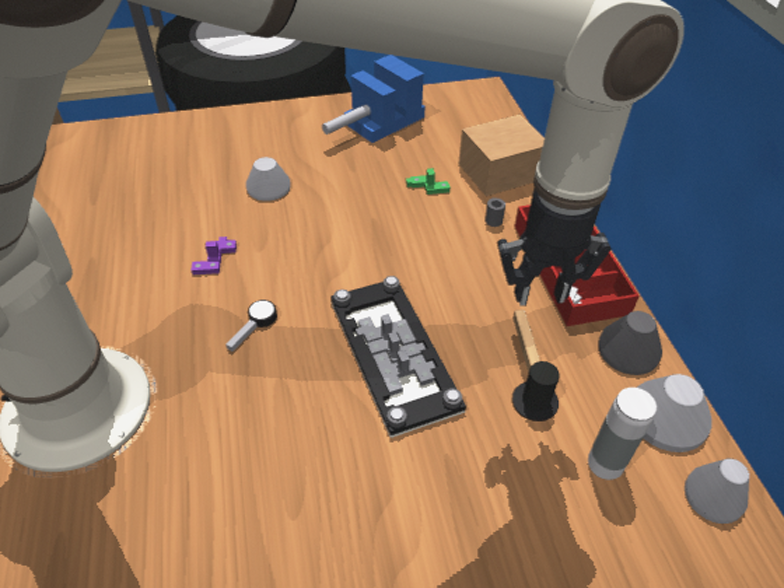

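```bash
python3 -c "
from plant import env
print(env.finish_job())"
```

```text
the job is handed in; nothing more can be done
None
```

The job is done and handed in at about 54 s of the 210 s allowed. No verdict is reported.

- **Inserts:** Only three grey inserts were on the bench (ess, big and zed). All three are in their places in the tray, and their tops read 17.3–17.5 mm against the rim's 17.2 mm, so they are flush. I left the green and purple look-alikes alone.
- **Pins:** I pressed all four down with the mallet to a hard stop at about 20–32 N, well over the 9 N they need. Their tops read 32.8–33.9 mm (median per pin) in the side and top cameras. That is up to 1.2 mm below the nominal 34 mm, which is within the cameras' calibration error.
- **Mallet:** It is standing upright on its pad, about 1 mm from where it started and with the handle level.
- **Other things on the bench:** None of the others appear to have moved in the last pictures, and the gripper is clear of everything.

No check failed.

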